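# Load, lock and tag a deburring canister

## Task

Unlock the canister's bayonet cap by turning its orange bar about a quarter turn anticlockwise, lift it off and stand it on the round rubber mat; then put every brass bush on the bench into the canister. Refit the cap and twist it clockwise about a quarter turn until it clicks past the ball catches, fully home and locked; only then hang the green job tag by its hole on the peg of the tag stand. Leave the other things on the bench where they are.

Things in the scene. Friction and masses are not known exactly. Their poses are not given: they have to be found in the camera images.
- canister: blue open round canister, fixed upright; place and yaw vary. Origin: centre of its underside, z up. Foot 140 mm across; wall 120 mm outside, 110 mm inside diameter; inner floor 8 mm up, rim 118 mm up. A collar 136 mm across, 106 mm up, bears two red marks (cap goes on and off) and two green marks (cap locked, at +x and -x).
- mouth (a point): centre of the canister's mouth at rim height. The top 6 mm is an aluminium flange, 92 mm inside diameter, with two diametral notches, each 30 degrees wide, at the red marks, through which the cap's lugs pass; turned away from there the lugs lie under the flange and the cap cannot be lifted. The fitted plug reaches 18 mm below the rim, so the bushes must lie lower
- red_mark (a point): one red mark on the collar, 64 mm from the axis, 80 degrees anticlockwise (seen from above) of the canister's +x axis; the other is straight across. Cap bar in line with the red marks = unlocked. A fixed stop lets the cap turn at most 7 degrees further anticlockwise
- green_mark (a point): one green mark on the collar, 64 mm out on the canister's +x axis; the other is straight across. Cap bar in line with the green marks (0 to 3 degrees anticlockwise of them, at a fixed stop) = locked
- catch (a point): one of two diametral spring ball catches inside the wall, 12 degrees anticlockwise of the green marks. The lugs click past them in either direction; turning the cap past them takes about 0.2 to 0.3 N m. The cap rests freely on either side of them
- cap: loose bayonet cap, 0.28 to 0.44 kg. Origin: centre of its underside, z up, x along its bar. Plug 87 mm diameter, 18 mm deep; disc above it 116 mm diameter, from 18 to 26 mm up, rests on the rim. A half turn makes no difference. Starts locked on the canister, origin 100 mm above the canister's, x axis in line with its x axis (0 to 2 degrees)
- bar_top (a point): centre of the top of the cap's orange bar grip: 64 mm long along cap x, 14 mm thick along cap y, 30 mm high above the disc; top 56 mm above the cap's origin
- lug (a point): outer tip of one of the cap's two diametral lugs at the foot of the plug, on the cap's x axis (under the bar's ends): 14 mm wide, 10 mm high, 105 mm over both tips. To fit the cap: bar in line with the red marks within 6 degrees and 2 mm, lower until the disc rests on the rim (cap origin 100 mm up), then turn 80 degrees clockwise seen from above
- mat: round black rubber mat with a grey ring, 150 mm diameter, 3 mm thick, fixed on the bench, place varies; origin at the centre of its underside. The cap, while off, stands on it upright, within 45 mm of its centre.
- bush_1: brass bush, 32 mm diameter, 19 mm high, origin at the centre of its underside; stands on the bench. Two to four of bush_1 to bush_4 are present. They may lie in the canister anyhow, even stacked
- bush_2: brass bush like bush_1
- bush_3: brass bush like bush_1
- bush_4: brass bush like bush_1
- tag: green job tag, an upright plate 100 mm high (z), 50 mm wide (y), 8 mm thick (x), 0.05 kg, origin at the middle of its lower edge. Starts standing loose in the wooden holder, lower edge 6 mm above the bench, perhaps leaning a few degrees. Take it by its top 22 mm, across its thickness, above the hole. A half turn makes no difference
- tag_hole (a point): centre of the tag's round through hole, 20 mm diameter along tag x, 54 mm above the lower edge and 46 mm below the top
- tag_holder: wooden block, fixed, 50 mm (x) by 80 mm (y), 32 mm high, with a 12 by 56 mm slot along y, floor 6 mm up, in which the tag stands; origin at the centre of its underside
- tag_stand: fixed stand, place and yaw vary: dark base 80 by 90 mm, aluminium post 14 (x) by 30 (y) mm, top 145 mm up. Origin on the bench. In its frame an 8 mm peg leaves the post's front at x = 30, z = 131 mm and runs towards -x, rising, to a red ball (10 mm) at x = -25, z = 142 mm. The tag hangs between ball and post, faces square to the peg
- peg_mid (a point): middle of the peg (on its axis), x = 3 mm, z = 136 mm in the stand's frame
- peg_tip (a point): centre of the red ball at the free end of the peg
- steel_bush: grey steel bush, stepped, 40 mm diameter, 32 mm high, not brass: bystander, leave alone
- black_tape: roll of black tape, 62 mm diameter, 19 mm high: bystander, leave alone
- screwdriver: yellow screwdriver, 229 mm long: bystander, leave alone
- pliers: red pliers, 182 mm long: bystander, leave alone
Not all that is in view belongs to the job. Several things have the shape of the mat; the one meant has the colours described above. Several things have the shape of the tag; the one meant has the colours described above.

How it is judged:
On the way, in this order (a step that is already met when the one before it is completed fails the run):
1. the cap is unlocked, lifted off and stands released and upright on the rubber mat (horizontal distance between cap and mat below 0.045 m and height (world z) of cap below 0.01 m and angle between cap's own z axis and vertical below 0.1 rad and contact force between the fingers and cap below 0.2 N), for 0.2 s.
2. every brass bush lies inside the canister (horizontal distance between each of bush_1, bush_2, bush_3, bush_4 and canister below 0.055 m and height (world z) of each of bush_1, bush_2, bush_3, bush_4 below 0.078 m), for 0.2 s.
3. the cap is back on the canister and turned clockwise past the catches, locked (angle between the x axis of cap and the x axis of canister, either way round below 0.1 rad and horizontal distance between cap and canister below 0.006 m and z of cap in the frame of canister between 0.096 and 0.104 m), for 0.3 s.
4. the tag hangs by its hole on the peg, released (x of tag_hole in the frame of tag_stand between -0.024 and 0.03 m and y of tag_hole in the frame of tag_stand between -0.01 and 0.01 m and z of tag_hole in the frame of tag_stand between 0.114 and 0.142 m and angle between tag's own z axis and vertical below 0.35 rad and contact force between the fingers and tag below 0.2 N and linear speed of tag below 0.05 m/s), for 0.3 s.
At the end, for the whole second after the job is handed in: All present brass bushes in the canister; cap seated (origin 96 to 104 mm above the canister's, within 6 mm of its axis) with its bar within 0.10 rad of the canister's x axis; tag hanging still with the peg through its hole, upright within 0.35 rad; cap and tag released (all of step 2 and all of step 3 and all of step 4 and linear speed of cap below 0.02 m/s and contact force between the fingers and cap below 0.2 N); the robot touches nothing.
It fails at once if a bystander (steel bush, tape, screwdriver, pliers) is moved by more than 40 mm (distance of any of steel_bush, black_tape, screwdriver, pliers from where it was at the start of the episode above 0.04 m).
Of bush_1, bush_2, bush_3, bush_4 only 2 to 4 are there at a start; the rules pass over those that are not, and their reading is None.
At some moment in a run one of bush_1, bush_2, bush_3, bush_4 may be knocked a few centimetres aside while the robot is not near it.
It also fails if it takes over 210 s, if anything falls off the work surface, if the arm or the gripper's body presses on something with over 40 N, if the wrist force passes 120 N, or if a joint passes its speed limit or range.

## Robot

A 6-joint arm with a two-finger parallel gripper is mounted at the origin on a cart in front of the work surface, level with it; the furniture and walls round the work are solid. World frame = base frame: x ahead of the robot, y to its left, z up, the work surface at z = 0. Lengths are in m, angles in rad, forces in N, time in s.
With the tool pointing down it reaches from about 0.275 to 0.975 m from the base axis. Payload 8.4 kg.
Tool frame: the origin (TCP) lies midway between the tips of the shut fingers; the grasp point (between the pads) lies 19 mm behind it; y points along the fingers, z is the direction in which the jaws open and shut, and the axes are right-handed (so a half turn about y gives the same grasp; the last joint's range is limited). The gripper opens to 92 mm and grips with 3 to 60 N. Pads are 20 mm wide; open, the fingers measure 128 mm over their backs; the gripper's body (75 mm by 189 mm) begins 69 mm behind the grasp point.
Start: joints at [1.221, 0.353, 1.633, -0, 1.155, -0.002], TCP at [0.213, 0.588, 0.215] pointing down, gripper open.
Joint ranges: [-2.63, 2.63], [-0.92, 2.1], [0.06, 2.66], [-1.3, 4.44], [0, 2.69], [-3.02, 3.02]. Speed limits (rad/s): [2.22, 2.22, 2.79, 3.14, 3.14, 3.14].

## Interface

Orientations are given as a rotation vector (axis times angle).
In Python, from plant import * gives the robot as it stands. The module is installed in compiled form; this text tells all that it offers.
- The arm moves only by the tool apply_moves, never from a script. Its argument "series" is a list of rows, each a list of 2 entries, a list of its own where there are three numbers: the shift along the tool's x, y, z each as a share of 0.03 m, from -1 to 1, then the turn, a rotation vector about the tool's x, y, z each as a share of 0.12 rad, from -1 to 1. A call has 1 to 12 rows; each row shifts and turns the commanded pose from where the row before left it, along the tool's axes as they then stand; what a row does not reach is not made up. A row lasts 1/10 s, in which the tool goes at most 50 mm and 8.59 degrees, less where a joint would pass 70% of its speed; a pose out of reach is approached as far as the arm can. A call with a number of a shift or a turn outside -1 to 1 is refused whole. A call with a gripper value outside its range is refused whole. "hand" is the closure, from 0 (fully open) to 1 (shut), set as the call begins (left out, the last holds). The fingers move at their own pace and stop on an object; the grip force is fixed at half the most. Time passes only in rows, so rows that do not move let the fingers close. It gives the time, the measured TCP pose, the force and the opening at its end, in the units of the state.
- get_state(): the state, without advancing time (a new reading comes with each control period).
- camera(name): name is "side" or "top"; returns the picture (400x640x3 uint8, red, green, blue); there is no depth.
- camera_params(name): a dict with "vfov" (degrees; the focal length in pixels is half the picture's height over the tangent of half this angle, whatever the lens; pixels are square), "cx", "cy" (the principal point, pixels), "extrinsics" (4x4, takes a point from camera to world coordinates). Camera axes: x right, y up, looking along -z (the intrinsics and any distortion apply to the point x, -y, -z); pixel columns grow to the right and rows downward; lengths in m; the calibration is good to about 2 mm. A picture is of the moment at which its call begins. camera_params takes no time and is no camera call.
- job_done(): hands the job in, once; it reports no verdict.
The state is a dict: "time_s": time; "q": joint angles; "qd": joint speeds; "joint_efforts": joint torques, N m; "ee_pos": TCP position; "tcp_rot": TCP orientation; "force": force on the tool from outside, world axes, zero at the start; "torque": the same for the moment, N m; "width": finger opening in m.
Only numpy, scipy, OpenCV 4.12 (cv2) and the standard library are available. Lean on these libraries where they do the work, as an engineer would, in place of code of your own. Each camera call takes 0.05 s, during which the arm holds its last target.

## Working session

There is one attempt and no reset: what is moved stays moved. The work goes in short steps, Python scripts to look and compute and a tool call to move; the robot and the scene stay as the last step left them, time stands still between calls to the robot, and variables do not carry over. Pictures are saved under pics/ and viewed, and the job is handed in when it is done.

Besides the shell and the picture viewer there is one more tool, called after "Call:" as name(argument=value, ...), one argument or row to a line, values as JSON. apply_moves: Moves the arm, as the interface text tells. Shift numbers are shares of 0.03 m and turn numbers shares of 0.12 rad, none past 1 either way. Its arguments: {"type":"object","properties":{"series":{"type":"array","items":{"type":"array"}},"hand":{"type":"number"}},"required":["series"]}

```bash
mkdir -p pics; ls; python3 - <<'E'
from plant import *
import cv2, numpy as np
for n in ("side","top"):
    im=camera(n); cv2.imwrite(f"pics/{n}0.png",im[:,:,::-1])
    p=camera_params(n); print(n,p)
print(get_state())
E
```

```text
pics
side {'vfov': 56.53715739958863, 'cx': 319.7907194349358, 'cy': 193.99194594086737, 'extrinsics': array([[-0.81608215,  0.29563076, -0.49660082, -0.25373564],
       [-0.57771439, -0.44107781,  0.68680161,  1.20143091],
       [-0.01599992,  0.84737998,  0.53074587,  0.95844349],
       [ 0.        ,  0.        ,  0.        ,  1.        ]])}
top {'vfov': 44.503368905963114, 'cx': 317.8143478436555, 'cy': 203.66668871582232, 'extrinsics': array([[-6.60001454e-04,  9.79300256e-01, -2.02411890e-01,
         1.57308395e-01],
       [-9.99997106e-01, -1.78046380e-04,  2.39925964e-03,
         1.15770062e-01],
       [ 2.31355687e-03,  2.02412888e-01,  9.79297539e-01,
         1.98075741e+00],
       [ 0.00000000e+00,  0.00000000e+00,  0.00000000e+00,
         1.00000000e+00]])}
{'time_s': 0.1, 'q': array([ 1.22060974e+00,  3.53585663e-01,  1.63405120e+00, -2.69182233e-05,
        1.15519357e+00, -2.37963359e-03]), 'qd': array([ 0.00016054, -0.0008147 , -0.00020372,  0.00099427,  0.00021092,
        0.00064918]), 'joint_efforts': array([-1.03096165e-03, -5.94905484e+01, -3.34927404e+01,  6.99390820e-02,
        1.83112489e-02,  6.27181123e-06]), 'ee_pos': array([0.21286803, 0.58716337, 0.2139382 ]), 'tcp_rot': array([-1.55473839,  0.27310731, -0.27280311]), 'force': array([-0.32667184, -0.20963673, -0.58877767]), 'torque': array([0.02821908, 0.02152568, 0.02917711]), 'width': 0.09222786281801595}
```

View pics/side0.png

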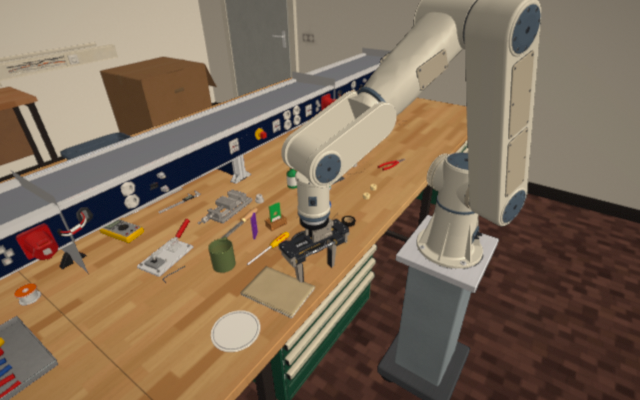

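View pics/top0.png

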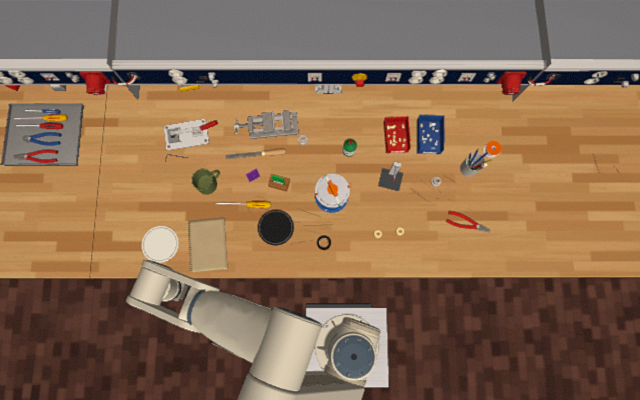

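```bash
cat > h.py <<'E'
from plant import *
import cv2, numpy as np
from scipy.spatial.transform import Rotation as R
def K(p):
    f=200/np.tan(np.radians(p['vfov']/2)); return f
def ray(n,u,v):
    p=camera_params(n); f=K(p); E=p['extrinsics']
    d=np.array([(u-p['cx'])/f,-(v-p['cy'])/f,-1]); return E[:3,3],E[:3,:3]@d
def onz(n,u,v,z):
    o,d=ray(n,u,v); t=(z-o[2])/d[2]; return o+t*d
def proj(n,P):
    p=camera_params(n); f=K(p); E=p['extrinsics']
    c=E[:3,:3].T@(np.asarray(P)-E[:3,3]); return np.array([p['cx']+f*c[0]/-c[2], p['cy']-f*c[1]/-c[2]])
def crop(im,x0,y0,x1,y1,s,name):
    c=cv2.resize(im[y0:y1,x0:x1],None,fx=s,fy=s,interpolation=cv2.INTER_CUBIC); cv2.imwrite(f"pics/{name}.png",c[:,:,::-1])
def shot(n,name):
    im=camera(n); np.save(f"pics/{name}.npy",im); cv2.imwrite(f"pics/{name}.png",im[:,:,::-1]); return im
E
python3 - <<'E'
from h import *
t=cv2.imread("pics/top0.png")[:,:,::-1]; s=cv2.imread("pics/side0.png")[:,:,::-1]
crop(t,240,140,340,260,5,"t_a"); crop(t,340,140,500,260,5,"t_b"); crop(s,180,130,420,300,3,"s_a")
for n,u,v,z in (("can",332,193,.118),("mat",275.5,227,.003),("bush",378,234,.019),("bush",400,231,.019),("holder",279,182,.032),("stand",391,178,0)): print(n,onz("top",u,v,z))
print(proj("top",get_state()['ee_pos']),proj("side",get_state()['ee_pos']))
E
```

```text
can [0.58489236 0.05572427 0.118     ]
mat [0.46866701 0.28406731 0.003     ]
bush [ 0.4373778  -0.13254495  0.019     ]
bush [ 0.44960656 -0.22204666  0.019     ]
holder [0.65101067 0.27037625 0.032     ]
stand [ 0.67633343 -0.1954118   0.        ]
[184.25332731 288.85670373] [314.82439296 272.72171692]
```

View pics/t_a.png

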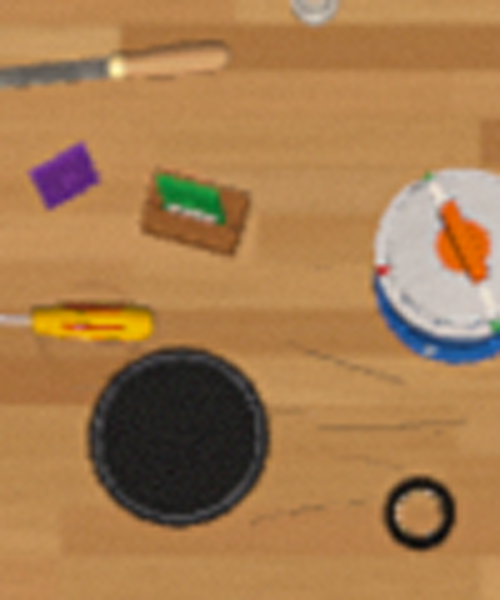

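View pics/t_b.png

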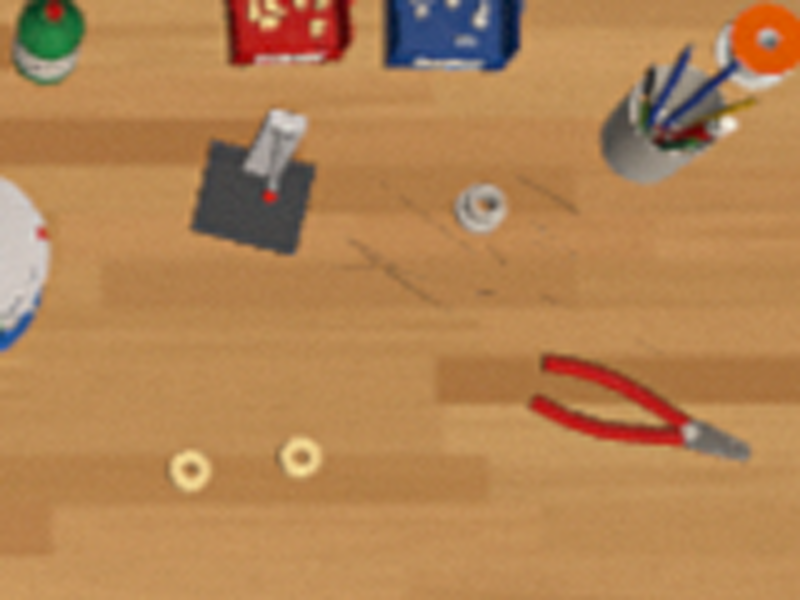

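View pics/s_a.png

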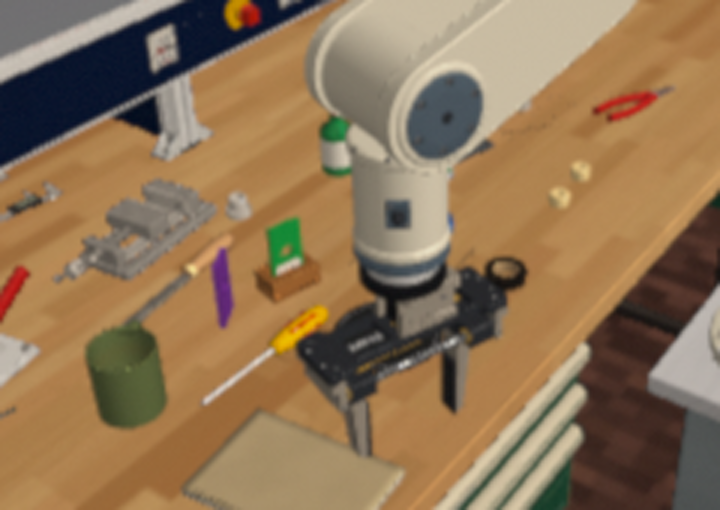

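```bash
cat >> h.py <<'E'
def comps(im,lo,hi,box,minA=3):
    x0,y0,x1,y1=box; h=cv2.cvtColor(im[y0:y1,x0:x1],cv2.COLOR_RGB2HSV)
    m=cv2.inRange(h,np.array(lo),np.array(hi)); n,l,st,c=cv2.connectedComponentsWithStats(m)
    return [(c[i]+[x0,y0],st[i,4],(np.argwhere(l==i)[:,::-1]+[x0,y0])) for i in range(1,n) if st[i,4]>=minA]
E
python3 - <<'E'
from h import *
t=cv2.imread("pics/top0.png")[:,:,::-1].copy()
can=(305,165,360,220)
for nm,lo,hi,z in (("orange",(5,150,150),(18,255,255),.156),("green",(45,90,60),(85,255,255),.106),("red",(170,100,90),(180,255,255),.106),("red",(0,120,90),(4,255,255),.106),("blue",(100,120,60),(125,255,255),.06),):
    for c,a,p in comps(t,lo,hi,can,2): print(nm,c.round(1),a,onz("top",*c,z).round(4))
for nm,lo,hi,z,b in (("mat",(0,0,0),(180,255,75),.003,(250,200,302,255)),("bush",(18,60,170),(32,200,255),.019,(360,220,420,245)),("tape",(0,0,0),(180,255,80),.019,(310,230,340,255)),("taggreen",(45,90,60),(85,255,255),.106,(262,170,295,195)),("holder",(5,100,60),(14,220,150),.032,(262,170,295,195)),("standred",(0,140,120),(6,255,255),.142,(375,160,410,195)),("standbase",(0,0,0),(180,120,90),.012,(375,160,410,195))):
    for c,a,p in comps(t,lo,hi,b,4): print(nm,c.round(1),a,onz("top",*c,z).round(4), cv2.minAreaRect(p.astype(np.float32)))
crop(t,305,165,360,220,10,"cap")
s=get_state(); print(R.from_rotvec(s['tcp_rot']).as_matrix().round(3))
E
```

```text
orange [347.5 168.5] 193 [ 0.6733 -0.0035  0.156 ]
orange [332.2 188.3] 101 [0.5945 0.0562 0.156 ]
orange [307.3 184.7] 18 [0.609  0.1515 0.156 ]
orange [313.1 185. ] 12 [0.6077 0.1294 0.156 ]
orange [349.7 184.7] 6 [ 0.609  -0.0112  0.156 ]
orange [313. 191.] 3 [0.584  0.1297 0.156 ]
orange [311.1 206.5] 101 [0.5236 0.137  0.156 ]
red [348.  186.5] 2 [ 0.6139 -0.008   0.106 ]
red [315.7 193.7] 3 [0.585  0.1196 0.106 ]
blue [329.7 207.4] 102 [0.5391 0.0634 0.06  ]
mat [275.3 227. ] 978 [0.4688 0.2847 0.003 ] ((275.2500305175781, 226.75003051757812), (33.941123962402344, 34.64822769165039), 45.0)
bush [399.6 230.9] 46 [ 0.4499 -0.2203  0.019 ] ((399.5, 231.0), (8.0, 7.0), 90.0)
bush [377.5 233.5] 49 [ 0.4395 -0.1304  0.019 ] ((377.5, 233.5), (7.0, 7.0), 90.0)
tape [323.7 242.3] 78 [0.4036 0.0875 0.019 ] ((323.5, 242.5), (13.0, 13.0), 90.0)
taggreen [277.9 178.9] 68 [0.645  0.2691 0.106 ] ((278.2068786621094, 178.98277282714844), (14.484235763549805, 5.756555557250977), 21.801406860351562)
holder [278.6 184.5] 114 [0.6405 0.2717 0.032 ] ((278.5577087402344, 182.7115478515625), (19.807729721069336, 12.159200668334961), 11.309932708740234)
standred [393.2 179. ] 4 [ 0.6351 -0.1817  0.142 ] ((393.00006103515625, 179.00001525878906), (1.4142134189605713, 1.4142134189605713), 45.0)
standbase [389.8 180. ] 317 [ 0.6647 -0.1883  0.012 ] ((390.32354736328125, 179.20590209960938), (20.61552619934082, 17.70509910583496), 14.03624439239502)
[[ 0.94  -0.     0.341]
 [-0.341 -0.001  0.94 ]
 [ 0.    -1.    -0.001]]
```

View pics/cap.png

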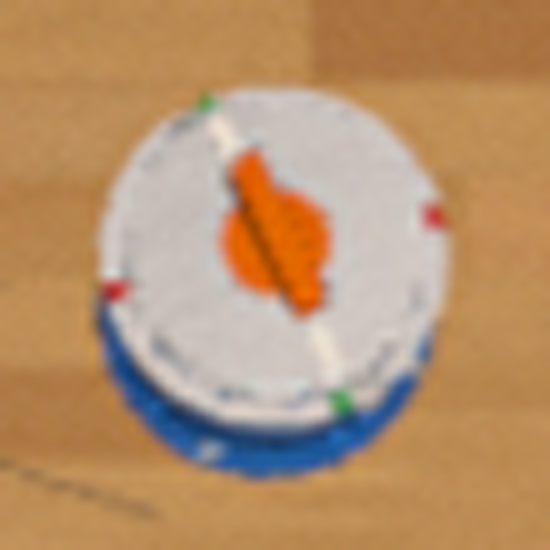

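```bash
python3 - <<'E'
from h import *
t=cv2.imread("pics/top0.png")[:,:,::-1].copy()
b=(305,165,360,220);x0,y0,x1,y1=b
sub=t[y0:y1,x0:x1].astype(float)
# weighted centroids of colour excess
r,g,bl=sub[...,0],sub[...,1],sub[...,2]
def wc(w,cx,cy,rad=4):
    yy,xx=np.mgrid[0:55,0:55]; m=np.hypot(xx-cx,yy-cy)<rad; w=np.clip(w,0,None)*m
    return np.array([(w*xx).sum()/w.sum()+x0,(w*yy).sum()/w.sum()+y0])
ge=g-np.maximum(r,bl)-5; re=r-1.6*np.maximum(g,bl)-10
G=[wc(ge,20,9.8),wc(ge,33.7,39.7)]; Rr=[wc(re,42.7,21),wc(re,11.3,28.6)]
Gw=[onz("top",*c,.106) for c in G]; Rw=[onz("top",*c,.106) for c in Rr]
print(G,Rr); print(Gw,np.linalg.norm(Gw[0]-Gw[1]),np.mean(Gw,0)); print(Rw,np.linalg.norm(Rw[0]-Rw[1]),np.mean(Rw,0))
a=lambda p:np.degrees(np.arctan2(p[1],p[0]))
print("g ang",a(Gw[0]-Gw[1]),"r ang",a(Rw[0]-Rw[1]),a(Rw[1]-Rw[0]))
h=cv2.cvtColor(t[y0:y1,x0:x1],cv2.COLOR_RGB2HSV)
m=cv2.inRange(h,np.array((0,0,140)),np.array((180,60,255)))
n,l,st,c=cv2.connectedComponentsWithStats(m);i=1+st[1:,4].argmax()
cn=max(cv2.findContours((l==i).astype(np.uint8),cv2.RETR_EXTERNAL,cv2.CHAIN_APPROX_NONE)[0],key=cv2.contourArea)
e=cv2.fitEllipse(cv2.convexHull(cn)); print(e, onz("top",e[0][0]+x0,e[0][1]+y0,.126))
E
```

```text
[array([325.38596491, 175.01754386]), array([338.63874346, 204.58638743])] [array([348.06666667, 186.25142857]), array([315.90609137, 193.59137056])]
[array([0.66077814, 0.08108274, 0.106     ]), array([0.54111196, 0.02964772, 0.106     ])] 0.13025188546624483 [0.60094505 0.05536523 0.106     ]
[array([ 0.61495429, -0.00824386,  0.106     ]), array([0.58526924, 0.1186555 , 0.106     ])] 0.13032516768669028 [0.60011176 0.05520582 0.106     ]
g ang 23.259042690069812 r ang -76.8337824467771 103.1662175532229
((27.114599227905273, 25.511383056640625), (33.69141387939453, 35.08171844482422), 116.94013977050781) [0.59300262 0.05547059 0.126     ]
```

```bash
cat >> h.py <<'E'
def Rdown(yaw_z):  # tool y down, tool z at yaw (deg) horizontally
    a=np.radians(yaw_z); z=np.array([np.cos(a),np.sin(a),0]); y=np.array([0,0,-1.]); return R.from_matrix(np.column_stack([np.cross(y,z),y,z]))
def plan(pos,yaw,n=None,start=None,vmax=.03,way=None):
    s=get_state(); p0,R0=(s['ee_pos'],R.from_rotvec(s['tcp_rot'])) if start is None else start
    p0=np.array(p0,float); pos=np.array(pos,float); R1=Rdown(yaw) 
    w=(R0.inv()*R1).as_rotvec()
    if way is not None: # force direction: desired signed turn about world z
        pass
    d=np.linalg.norm(pos-p0); k=int(np.ceil(max(d/vmax/.97,np.abs(w).max()/.12/.97))) if n is None else n
    k=max(k,1); p,Q=p0.copy(),R0; rows=[]
    for i in range(1,k+1):
        tp=p0+(pos-p0)*i/k; tR=R0*R.from_rotvec(w*i/k)
        sh=np.round(Q.inv().apply(tp-p)/.03,2); tu=np.round((Q.inv()*tR).as_rotvec()/.12,2)
        sh+=0.;tu+=0.
        rows.append([sh.tolist(),tu.tolist()]); p=p+Q.apply(sh*.03); Q=Q*R.from_rotvec(tu*.12)
    for i in range(0,k,12): print(str(rows[i:i+12]).replace(" ",""))
    return p,Q
def st():
    s=get_state(); Rm=R.from_rotvec(s['tcp_rot']).as_matrix()
    print("t",round(s['time_s'],2),"p",s['ee_pos'].round(4),"yawz",np.degrees(np.arctan2(Rm[1,2],Rm[0,2])).round(2),"y",Rm[:,1].round(3),"F",s['force'].round(2),"T",s['torque'].round(2),"w",round(s['width'],4),"q",s['q'].round(2))
E
python3 - <<'E'
from h import *
st(); plan((.6,.0554,.23),-66.5)
E
```

```text
t 0.1 p [0.2129 0.5872 0.2139] yawz 70.07 y [-0.    -0.001 -1.   ] F [-0.33 -0.21 -0.59] T [0.03 0.02 0.03] w 0.0922 q [ 1.22  0.35  1.63 -0.    1.16 -0.  ]
[[[0.79,-0.02,-0.53],[0.0,0.86,0.0]],[[0.84,-0.03,-0.45],[0.0,0.87,0.0]],[[0.88,-0.02,-0.36],[0.0,0.86,0.0]],[[0.92,-0.02,-0.27],[0.0,0.86,0.0]],[[0.94,-0.02,-0.17],[0.0,0.87,0.0]],[[0.95,-0.03,-0.07],[0.0,0.86,0.0]],[[0.95,-0.02,0.03],[0.0,0.87,0.0]],[[0.95,-0.02,0.12],[0.0,0.86,0.0]],[[0.92,-0.02,0.22],[0.0,0.86,0.0]],[[0.9,-0.03,0.32],[0.0,0.87,0.01]],[[0.86,-0.02,0.41],[0.0,0.86,0.0]],[[0.82,-0.02,0.5],[0.0,0.86,0.0]]]
[[[0.76,-0.03,0.57],[0.0,0.87,0.0]],[[0.69,-0.02,0.65],[0.0,0.86,0.0]],[[0.62,-0.02,0.73],[0.0,0.86,0.0]],[[0.55,-0.03,0.78],[0.0,0.87,0.0]],[[0.46,-0.02,0.83],[0.0,0.86,0.0]],[[0.38,-0.03,0.88],[0.0,0.87,0.0]],[[0.28,-0.02,0.91],[0.0,0.86,0.0]],[[0.18,-0.02,0.93],[0.0,0.86,0.0]],[[0.09,-0.03,0.95],[0.0,0.87,0.0]],[[-0.01,-0.02,0.96],[0.0,0.86,0.0]],[[-0.11,-0.02,0.94],[0.0,0.86,0.01]]]
```

```bash
cat >> h.py <<'E'
def need(pos,yaw):
    "turn first (about tool axes), then shift in the turned tool axes"
    st(); s=get_state(); R0=R.from_rotvec(s['tcp_rot']); R1=Rdown(yaw); w=(R0.inv()*R1).as_rotvec()/.12
    d=R1.inv().apply(np.array(pos)-s['ee_pos'])/.03
    print("turn units",w.round(2),"then shift units",d.round(2), "rows",np.abs(w).max().round(1),np.abs(d).max().round(1))
E
python3 - <<'E'
from h import *
need((.6,.0554,.23),-66.5)
E
```

```text
t 0.1 p [0.2129 0.5872 0.2139] yawz 70.07 y [-0.    -0.001 -1.   ] F [-0.33 -0.21 -0.59] T [0.03 0.02 0.03] w 0.0922 q [ 1.22  0.35  1.63 -0.    1.16 -0.  ]
turn units [0.000e+00 1.986e+01 1.000e-02] then shift units [-4.77 -0.54 21.4 ] rows 19.9 21.4
```

Call:
apply_moves(
  series=[
    [[0,0,0],[0,1,0]],
    [[0,0,0],[0,1,0]],
    [[0,0,0],[0,1,0]],
    [[0,0,0],[0,1,0]],
    [[0,0,0],[0,1,0]],
    [[0,0,0],[0,1,0]],
    [[0,0,0],[0,1,0]],
    [[0,0,0],[0,1,0]],
    [[0,0,0],[0,1,0]],
    [[0,0,0],[0,1,0]],
    [[0,0,0],[0,1,0]],
    [[0,0,0],[0,1,0]],
  ],
  hand=0,
)

```text
time_s: 1.3
ee_pos: [0.2129, 0.5873, 0.2142]
tcp_rot: [-1.097, 1.371, -1.371]
force: [0.3, 0.0, 0.1]
width: 0.092
```

Call:
apply_moves(
  series=[
    [[0,0,0],[0,1,0]],
    [[0,0,0],[0,1,0]],
    [[0,0,0],[0,1,0]],
    [[0,0,0],[0,1,0]],
    [[0,0,0],[0,1,0]],
    [[0,0,0],[0,1,0]],
    [[0,0,0],[0,1,0]],
    [[0,0,0],[0,0.87,0]],
    [[0,0,0.5],[0,0,0]],
  ],
)

```text
time_s: 2.2
ee_pos: [0.2186, 0.5742, 0.2141]
tcp_rot: [-0.414, 1.996, -1.996]
force: [0.4, 1.0, 0.8]
width: 0.0918
```

Call:
apply_moves(
  series=[
    [[-0.23,-0.02,0.98],[0,0,0]],
    [[-0.23,-0.02,0.98],[0,0,0]],
    [[-0.23,-0.02,0.98],[0,0,0]],
    [[-0.23,-0.02,0.98],[0,0,0]],
    [[-0.23,-0.02,0.98],[0,0,0]],
    [[-0.23,-0.02,0.98],[0,0,0]],
    [[-0.23,-0.02,0.98],[0,0,0]],
    [[-0.23,-0.02,0.98],[0,0,0]],
    [[-0.23,-0.02,0.98],[0,0,0]],
    [[-0.23,-0.02,0.98],[0,0,0]],
  ],
)

```text
time_s: 3.2
ee_pos: [0.3996, 0.3294, 0.2205]
tcp_rot: [-0.418, 1.994, -1.995]
force: [0.6, 0.3, 0.0]
width: 0.0919
```

```bash
python3 - <<'E'
from h import *
shot("top","top1"); im=shot("side","side1"); need((.6,.0554,.23),-66.5)
E
```

```text
t 3.3 p [0.4005 0.3283 0.2205] yawz -66.51 y [ 0.    -0.001 -1.   ] F [-0.44  0.19 -0.68] T [-0.02  0.16  0.01] w 0.0923 q [ 0.68  0.18  1.85 -0.    1.11  1.85]
turn units [-0.01 -0.    0.  ] then shift units [-2.47 -0.32 10.99] rows 0.0 11.0
```

View pics/side1.png

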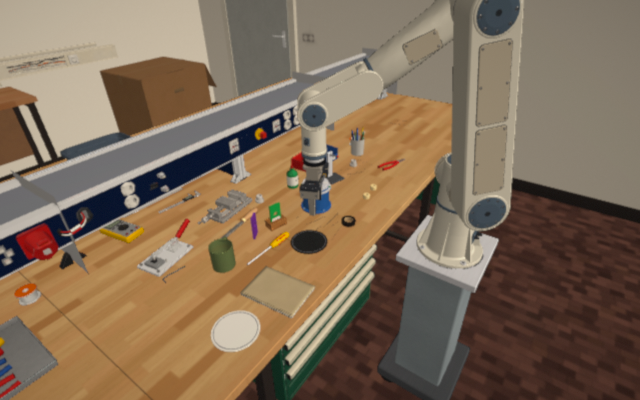

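View pics/top1.png

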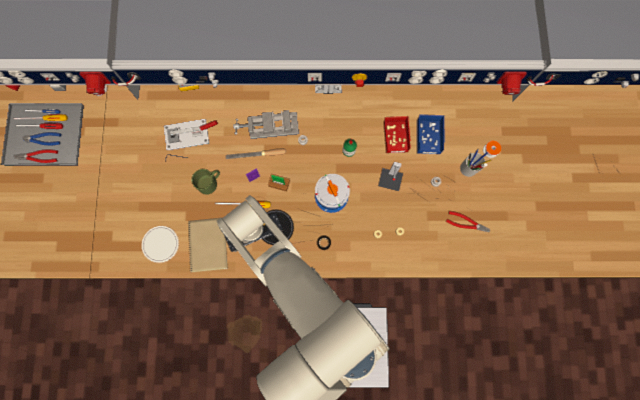

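Call:
apply_moves(
  series=[
    [[-0.22,-0.03,1],[0,0,0]],
    [[-0.22,-0.03,1],[0,0,0]],
    [[-0.22,-0.03,1],[0,0,0]],
    [[-0.22,-0.03,1],[0,0,0]],
    [[-0.22,-0.03,1],[0,0,0]],
    [[-0.22,-0.03,1],[0,0,0]],
    [[-0.22,-0.03,1],[0,0,0]],
    [[-0.22,-0.03,1],[0,0,0]],
    [[-0.22,-0.03,1],[0,0,0]],
    [[-0.22,-0.03,1],[0,0,0]],
    [[-0.22,-0.03,1],[0,0,0]],
    [[0,0,0],[0,0,0]],
  ],
)

```text
time_s: 4.5
ee_pos: [0.5984, 0.0554, 0.2303]
tcp_rot: [-0.414, 1.995, -1.997]
force: [0.7, 0.4, 1.0]
width: 0.092
```

```bash
python3 - <<'E'
from h import *
im=shot("side","side2"); need((.6,.0554,.2),-66.5)
crop(im,270,130,370,230,7,"side2c")
for q in ((.6,.0554,.156),(.6,.0554,.126),(.6,.0554,0.2)): print(((proj("side",q)-[270,130])*7).round(0))
a=np.radians(23.3)
for s in (1,-1): print(((proj("side",(.6+s*.032*np.cos(a),.0554+s*.032*np.sin(a),.156))-[270,130])*7).round(0))
E
```

```text
t 4.55 p [0.5973 0.0567 0.2301] yawz -66.54 y [-0.001  0.    -1.   ] F [-1.2   0.18 -0.25] T [-0.02  0.14 -0.04] w 0.0919 q [0.09 0.3  1.67 0.   1.17 1.25]
turn units [ 0.   -0.01  0.  ] then shift units [-0.07  1.    0.08] rows 0.0 1.0
[314. 324.]
[315. 365.]
[312. 262.]
[264. 320.]
[364. 329.]
```

View pics/side2c.png

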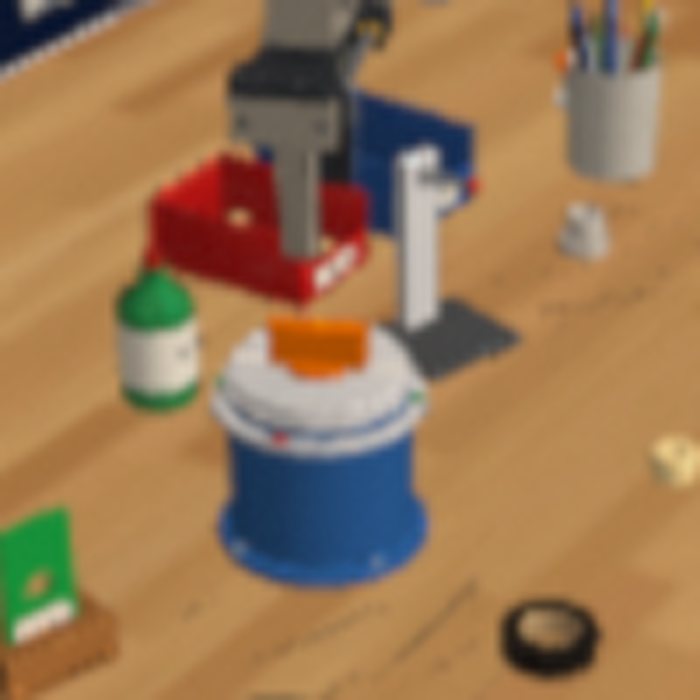

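Call:
apply_moves(
  series=[
    [[-0.04,0.8,0.04],[0,0,0]],
    [[-0.04,0.8,0.04],[0,0,0]],
    [[0,0.8,0],[0,0,0]],
    [[0,0.5,0],[0,0,0]],
    [[0,0.4,0],[0,0,0]],
    [[0,0,0],[0,0,0]],
    [[0,0,0],[0,0,0]],
  ],
)

```text
time_s: 5.25
ee_pos: [0.6006, 0.0568, 0.132]
tcp_rot: [-0.414, 1.996, -1.996]
force: [0.0, 0.7, -0.1]
width: 0.0917
```

```bash
python3 - <<'E'
from h import *
need((.6,.0554,.130),-66.5)
E
```

```text
t 5.25 p [0.6006 0.0568 0.132 ] yawz -66.51 y [ 0.  0. -1.] F [ 0.03  0.68 -0.12] T [-0.08  0.17  0.05] w 0.0917 q [0.09 0.41 1.75 0.   0.98 1.25]
turn units [-0. -0. -0.] then shift units [0.04 0.07 0.03] rows 0.0 0.1
```

Close on the bar and read the side force.

Call:
apply_moves(
  series=[
    [[0.02,0,0.04],[0,0,0]],
    [[0,0,0],[0,0,0]],
    [[0,0,0],[0,0,0]],
    [[0,0,0],[0,0,0]],
    [[0,0,0],[0,0,0]],
    [[0,0,0],[0,0,0]],
    [[0,0,0],[0,0,0]],
    [[0,0,0],[0,0,0]],
  ],
  hand=1,
)

```text
time_s: 6.05
ee_pos: [0.6003, 0.0552, 0.1314]
tcp_rot: [-0.414, 1.996, -1.996]
force: [0.6, -0.4, 0.4]
width: 0.0296
```

```bash
python3 - <<'E'
from h import *
st()
E
```

```text
t 6.05 p [0.6003 0.0552 0.1314] yawz -66.54 y [-0.  0. -1.] F [ 0.63 -0.44  0.42] T [-0.06  0.13  0.01] w 0.0296 q [0.09 0.41 1.76 0.   0.98 1.25]
```

Call:
apply_moves(
  series=[
    [[0,0,0],[0,0,0]],
    [[0,0,0],[0,0,0]],
    [[0,0,0],[0,0,0]],
    [[0,0,0],[0,0,0]],
    [[0,0,0],[0,0,0]],
  ],
)

```text
time_s: 6.55
ee_pos: [0.6004, 0.0548, 0.1315]
tcp_rot: [-0.415, 1.995, -1.996]
force: [1.0, -3.2, -0.6]
width: 0.0141
```

```bash
python3 - <<'E'
from h import *
st()
E
```

```text
t 6.55 p [0.6004 0.0548 0.1315] yawz -66.53 y [ 0. -0. -1.] F [ 0.99 -3.19 -0.56] T [-0.56 -0.01  0.19] w 0.0141 q [ 0.09  0.41  1.76 -0.    0.98  1.25]
```

Call:
apply_moves(
  series=[
    [[0,0,0],[0,-0.6,0]],
    [[0,0,0],[0,-0.6,0]],
    [[0,0,0],[0,-0.6,0]],
    [[0,0,0],[0,-0.6,0]],
    [[0,0,0],[0,-0.6,0]],
    [[0,0,0],[0,0,0]],
  ],
)

```text
time_s: 7.15
ee_pos: [0.6004, 0.0555, 0.1315]
tcp_rot: [-0.717, 1.77, -1.769]
force: [1.5, -0.3, -1.4]
width: 0.0141
```

```bash
python3 - <<'E'
from h import *
st()
E
```

```text
t 7.15 p [0.6004 0.0555 0.1315] yawz -45.87 y [ 0.     0.001 -1.   ] F [ 1.54 -0.26 -1.37] T [-0.11 -0.1   0.02] w 0.0141 q [0.09 0.41 1.76 0.   0.98 0.89]
```

Call:
apply_moves(
  series=[
    [[0,0,0],[0,-0.85,0]],
    [[0,0,0],[0,-0.85,0]],
    [[0,0,0],[0,-0.85,0]],
    [[0,0,0],[0,-0.85,0]],
    [[0,0,0],[0,-0.85,0]],
    [[0,0,0],[0,-0.85,0]],
    [[0,0,0],[0,-0.85,0]],
    [[0,0,0],[0,-0.85,0]],
    [[0,0,0],[0,-0.85,0]],
    [[0,0,0],[0,-0.85,0]],
    [[0,0,0],[0,0,0]],
  ],
)

```text
time_s: 8.25
ee_pos: [0.6006, 0.0551, 0.1315]
tcp_rot: [-1.304, 1.047, -1.047]
force: [2.0, -0.6, -0.7]
width: 0.0135
```

```bash
python3 - <<'E'
from h import *
st()
im=shot("side","side3"); crop(im,270,130,370,230,7,"side3c")
E
```

```text
t 8.25 p [0.6006 0.0551 0.1315] yawz 12.5 y [ 0. -0. -1.] F [ 1.98 -0.65 -0.68] T [-0.32 -0.22 -0.03] w 0.0135 q [ 0.09  0.41  1.75 -0.    0.98 -0.13]
```

View pics/side3c.png

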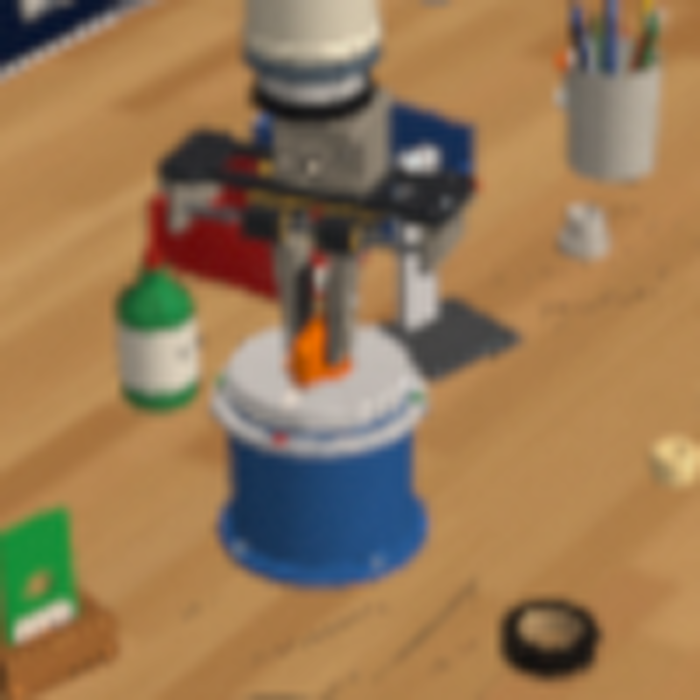

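Call:
apply_moves(
  series=[
    [[0,0,0],[0,-0.1,0]],
    [[0,-0.15,0],[0,0,0]],
    [[0,-0.15,0],[0,0,0]],
    [[0,-0.15,0],[0,0,0]],
    [[0,0,0],[0,0,0]],
  ],
)

```text
time_s: 8.8
ee_pos: [0.6005, 0.0552, 0.1459]
tcp_rot: [-1.309, 1.038, -1.038]
force: [1.6, -0.9, -2.4]
width: 0.0138
```

```bash
python3 - <<'E'
from h import *
st()
E
```

```text
t 8.8 p [0.6005 0.0552 0.1459] yawz 13.19 y [ 0.001  0.    -1.   ] F [ 1.61 -0.95 -2.39] T [-0.38 -0.3   0.02] w 0.0138 q [ 0.09  0.39  1.74  0.    1.01 -0.14]
```

Call:
apply_moves(
  series=[
    [[0,-0.6,0],[0,0,0]],
    [[0,-0.8,0],[0,0,0]],
    [[0,-0.7,0],[0,0,0]],
    [[0,0,0],[0,0,0]],
  ],
)

```text
time_s: 9.2
ee_pos: [0.6016, 0.0557, 0.2107]
tcp_rot: [-1.306, 1.035, -1.039]
force: [0.4, -0.1, -2.3]
width: 0.0139
```

```bash
python3 - <<'E'
from h import *
need((.4688,.2847,.12),13.2)
E
```

```text
t 9.2 p [0.6016 0.0557 0.2107] yawz 13.19 y [ 0.004  0.001 -1.   ] F [ 0.43 -0.07 -2.26] T [-0.11  0.02 -0.04] w 0.0139 q [ 0.09  0.32  1.69  0.    1.13 -0.14]
turn units [-0.03 -0.   -0.  ] then shift units [-8.44  3.02 -2.57] rows 0.0 8.4
```

Call:
apply_moves(
  series=[
    [[-0.84,0.1,-0.26],[0,0,0]],
    [[-0.84,0.1,-0.26],[0,0,0]],
    [[-0.84,0.1,-0.26],[0,0,0]],
    [[-0.84,0.2,-0.26],[0,0,0]],
    [[-0.84,0.3,-0.26],[0,0,0]],
    [[-0.84,0.4,-0.26],[0,0,0]],
    [[-0.84,0.4,-0.26],[0,0,0]],
    [[-0.84,0.5,-0.26],[0,0,0]],
    [[-0.84,0.5,-0.26],[0,0,0]],
    [[-0.84,0.5,-0.23],[0,0,0]],
    [[0,0,0],[0,0,0]],
    [[0,0,0],[0,0,0]],
  ],
)

```text
time_s: 10.4
ee_pos: [0.4666, 0.2827, 0.1139]
tcp_rot: [-1.312, 1.038, -1.036]
force: [1.3, 0.3, -3.2]
width: 0.0139
```

```bash
python3 - <<'E'
from h import *
need((.4688,.2847,.036),13.2)
E
```

```text
t 10.4 p [0.4666 0.2827 0.1139] yawz 13.29 y [-0.002 -0.001 -1.   ] F [ 1.28  0.25 -3.19] T [-0.06  0.02 -0.02] w 0.0139 q [0.54 0.35 1.89 0.   0.9  0.31]
turn units [0.02 0.01 0.01] then shift units [-0.05  2.6   0.09] rows 0.0 2.6
```

Call:
apply_moves(
  series=[
    [[-0.05,0.6,0.09],[0.02,0,0]],
    [[0,0.6,0],[0,0,0]],
    [[0,0.6,0],[0,0,0]],
    [[0,0.4,0],[0,0,0]],
    [[0,0.25,0],[0,0,0]],
    [[0,0.1,0],[0,0,0]],
    [[0,0.05,0],[0,0,0]],
    [[0,0,0],[0,0,0]],
  ],
)

```text
time_s: 11.2
ee_pos: [0.4705, 0.2851, 0.0374]
tcp_rot: [-1.307, 1.036, -1.039]
force: [0.6, -0.4, -3.0]
width: 0.0137
```

```bash
python3 - <<'E'
from h import *
need((.4688,.2847,.0345),13.2)
im=shot("side","side4"); crop(im,240,180,340,280,7,"side4c")
E
```

```text
t 11.2 p [0.4705 0.2851 0.0374] yawz 13.21 y [ 0.003  0.001 -1.   ] F [ 0.65 -0.41 -2.97] T [-0.04  0.05 -0.05] w 0.0137 q [ 0.54  0.47  1.93 -0.    0.74  0.31]
turn units [-0.03  0.   -0.  ] then shift units [ 0.    0.1  -0.06] rows 0.0 0.1
```

View pics/side4c.png

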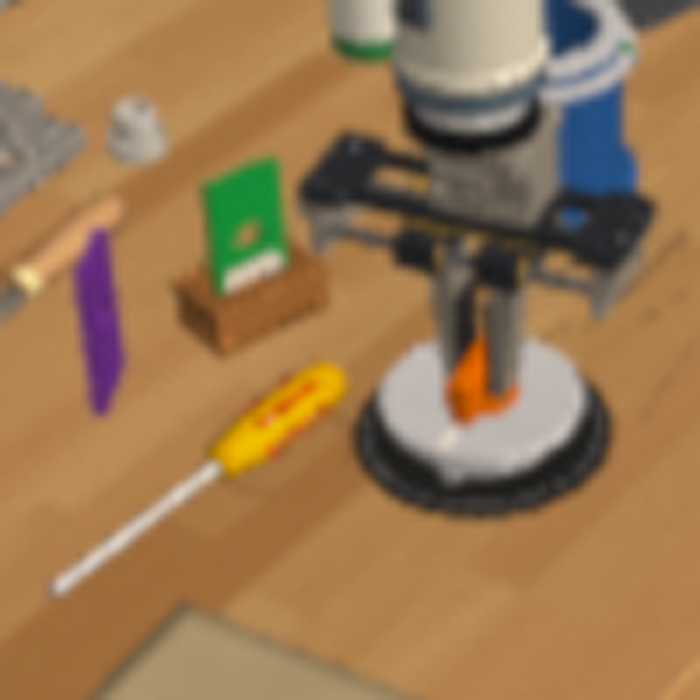

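Call:
apply_moves(
  series=[
    [[0,0.04,0],[0,0,0]],
    [[0,0.04,0],[0,0,0]],
    [[0,0.03,0],[0,0,0]],
    [[0,0,0],[0,0,0]],
  ],
)

```text
time_s: 11.65
ee_pos: [0.4705, 0.2852, 0.0345]
tcp_rot: [-1.307, 1.036, -1.039]
force: [-1.6, -1.6, 5.0]
width: 0.0138
```

```bash
python3 - <<'E'
from h import *
st()
E
```

```text
t 11.65 p [0.4705 0.2852 0.0345] yawz 13.22 y [ 0.003  0.001 -1.   ] F [-1.6  -1.62  4.96] T [-0.31  0.57  0.08] w 0.0138 q [ 0.54  0.48  1.93 -0.    0.73  0.31]
```

Touching the mat. Release, and record this pose for the regrasp.

Call:
apply_moves(
  series=[
    [[0,0,0],[0,0,0]],
    [[0,0,0],[0,0,0]],
    [[0,0,0],[0,0,0]],
    [[0,0,0],[0,0,0]],
    [[0,0,0],[0,0,0]],
    [[0,0,0],[0,0,0]],
    [[0,0,0],[0,0,0]],
  ],
  hand=0,
)

```text
time_s: 12.35
ee_pos: [0.4701, 0.285, 0.0337]
tcp_rot: [-1.308, 1.036, -1.039]
force: [-0.2, 0.3, -0.9]
width: 0.0674
```

```bash
python3 - <<'E'
from h import *
st()
E
```

```text
t 12.35 p [0.4701 0.285  0.0337] yawz 13.21 y [ 0.002  0.001 -1.   ] F [-0.23  0.32 -0.92] T [-0.02 -0.03  0.  ] w 0.0674 q [ 0.54  0.48  1.93 -0.    0.73  0.31]
```

Call:
apply_moves(
  series=[
    [[0,-0.3,0],[0,0,0]],
    [[0,-0.7,0],[0,0,0]],
    [[0,-1,0],[0,0,0]],
    [[0,-1,0],[0,0,0]],
    [[0,-1,0],[0,0,0]],
    [[0,-1,0],[0,0,0]],
    [[0,-1,0],[0,0,0]],
    [[0.5,0,0],[0,0,0]],
    [[1,0,0],[0,0,0]],
    [[1,0,0],[0,0,0]],
    [[1,0,0],[0,0,0]],
    [[1,0,0],[0,0,0]],
  ],
)

```text
time_s: 13.55
ee_pos: [0.5003, 0.1518, 0.2135]
tcp_rot: [-1.308, 1.036, -1.038]
force: [-0.4, 0.8, -0.3]
width: 0.0916
```

```bash
python3 - <<'E'
from h import *
s=shot("side","side5"); t=shot("top","top5")
crop(s,240,120,420,270,4,"side5c"); crop(t,230,150,420,270,4,"top5c")
for c,a,p in comps(t,(18,60,170),(32,200,255),(360,200,440,260),8): print(c.round(2),a,onz("top",*c,.019).round(4))
for c,a,p in comps(s,(18,60,170),(32,200,255),(340,170,420,215),8): print(c.round(2),a,onz("side",*c,.012).round(4))
need((.44,-.13,.2),13.2)
E
```

```text
[399.47 230.91] 47 [ 0.45   -0.2199  0.019 ]
[377.45 233.57] 49 [ 0.4391 -0.1304  0.019 ]
[373.45 186.39] 33 [ 0.4526 -0.2284  0.012 ]
[366.51 195.11] 35 [ 0.4414 -0.1388  0.012 ]
t 13.65 p [0.5006 0.1503 0.2134] yawz 13.07 y [ 0.002 -0.001 -1.   ] F [-0.14  0.53 -0.1 ] T [-0.02  0.04  0.04] w 0.0918 q [ 0.29  0.19  1.85 -0.    1.09  0.06]
turn units [-0.01 -0.02  0.01] then shift units [ 8.64  0.45 -4.1 ] rows 0.0 8.6
```

View pics/side5c.png

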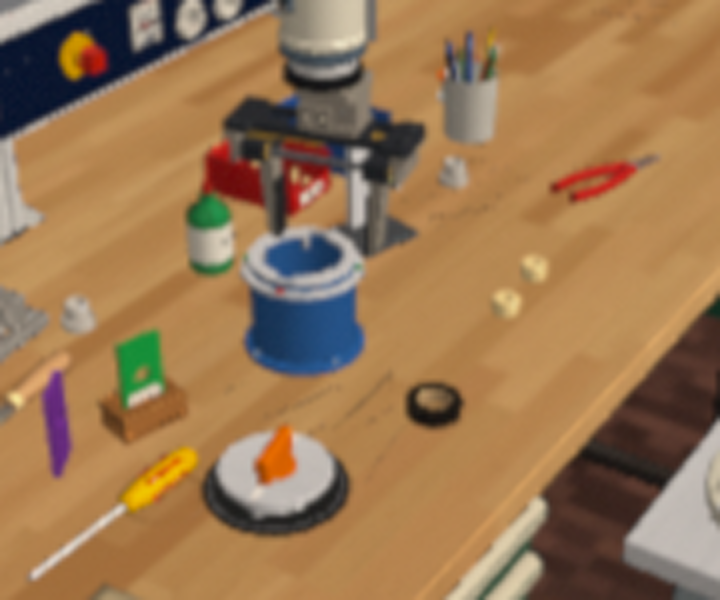

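View pics/top5c.png

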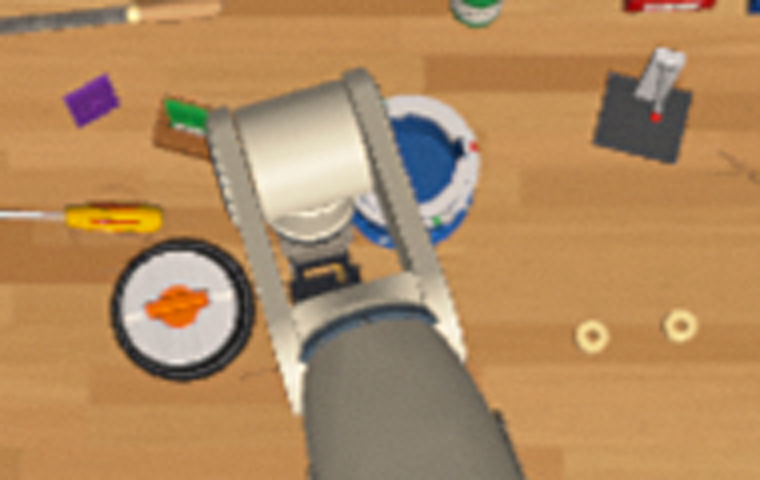

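Call:
apply_moves(
  series=[
    [[0.97,0,-0.46],[0,0,0]],
    [[0.97,0,-0.46],[0,0,0]],
    [[0.97,0,-0.46],[0,0,0]],
    [[0.97,0,-0.46],[0,0,0]],
    [[0.97,0,-0.46],[0,0,0]],
    [[0.97,0,-0.46],[0,0,0]],
    [[0.97,0.3,-0.46],[0,0,0]],
    [[0.97,0.5,-0.46],[0,0,0]],
    [[0.97,0.7,-0.46],[0,0,0]],
    [[0,1,0],[0,0,0]],
    [[0,1,0],[0,0,0]],
    [[0,0,0],[0,0,0]],
  ],
)

```text
time_s: 14.85
ee_pos: [0.4369, -0.129, 0.1055]
tcp_rot: [-1.31, 1.042, -1.034]
force: [0.4, 0.0, -0.1]
width: 0.0918
```

```bash
python3 - <<'E'
from h import *
s=shot("side","side6"); crop(s,330,150,410,230,7,"side6c")
for c,a,p in comps(s,(18,60,170),(32,200,255),(340,170,420,215),8): print(c.round(2),a,onz("side",*c,.012).round(4))
need((.441,-.132,.004),13.2)
E
```

```text
[373.45 186.39] 33 [ 0.4526 -0.2284  0.012 ]
[366.58 195.3 ] 33 [ 0.4404 -0.1375  0.012 ]
t 14.9 p [ 0.4382 -0.1292  0.1073] yawz 13.21 y [-0.002  0.002 -1.   ] F [0.44 0.07 0.67] T [-0.09  0.01 -0.03] w 0.0918 q [-0.29  0.24  2.08  0.    0.82 -0.52]
turn units [ 0.01  0.   -0.02] then shift units [0.11 3.44 0.07] rows 0.0 3.4
```

View pics/side6c.png

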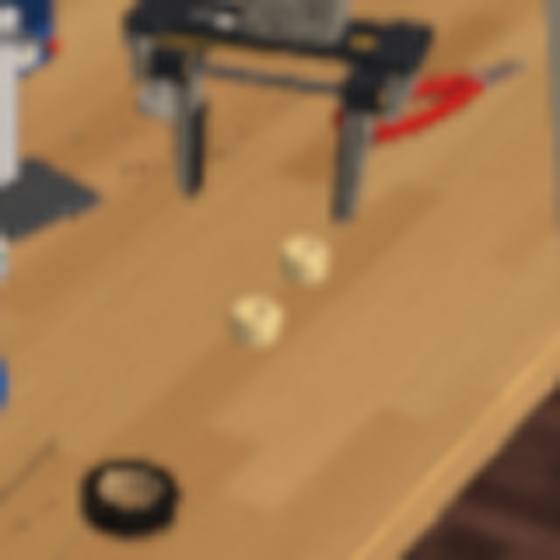

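Call:
apply_moves(
  series=[
    [[0.15,0.9,0.07],[0,0,0]],
    [[0,0.9,0],[0,0,0]],
    [[0,0.8,0],[0,0,0]],
    [[0,0.5,0],[0,0,0]],
    [[0,0.3,0],[0,0,0]],
    [[0,0,0],[0,0,0]],
  ],
)

```text
time_s: 15.5
ee_pos: [0.4434, -0.1335, 0.0066]
tcp_rot: [-1.308, 1.036, -1.038]
force: [0.1, -0.3, -0.6]
width: 0.0916
```

Call:
apply_moves(
  series=[
    [[0,0,0],[0,0,0]],
    [[0,0,0],[0,0,0]],
    [[0,0,0],[0,0,0]],
    [[0,0,0],[0,0,0]],
    [[0,0,0],[0,0,0]],
    [[0,0,0],[0,0,0]],
    [[0,0,0],[0,0,0]],
    [[0,0,0],[0,0,0]],
    [[0,0,0],[0,0,0]],
  ],
  hand=1,
)

```text
time_s: 16.4
ee_pos: [0.4431, -0.1337, 0.0064]
tcp_rot: [-1.308, 1.036, -1.039]
force: [0.2, -0.2, 0.8]
width: 0.0303
```

```bash
python3 - <<'E'
from h import *
s=shot("side","side7"); crop(s,330,150,410,230,7,"side7c")
need((.6,.055,.25),13.2)
E
```

```text
t 16.45 p [ 0.443  -0.1337  0.0064] yawz 13.21 y [ 0.002  0.001 -1.   ] F [-0.09  0.1   0.27] T [-0.07  0.01 -0.08] w 0.0305 q [-0.3   0.43  2.12  0.    0.58 -0.53]
turn units [-0.02  0.   -0.  ] then shift units [-4.93 -8.12  6.53] rows 0.0 8.1
```

View pics/side7c.png

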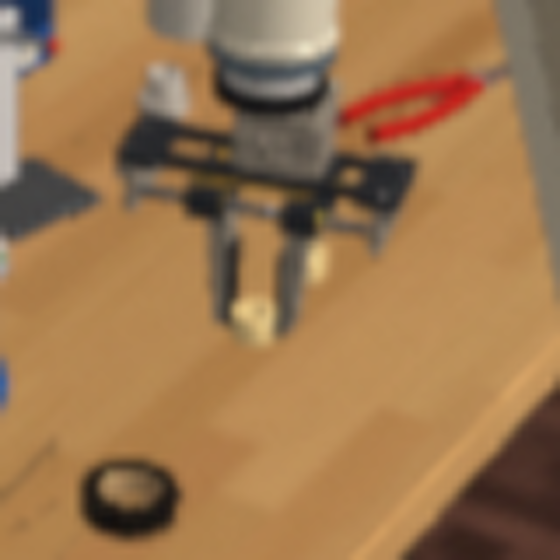

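Call:
apply_moves(
  series=[
    [[0,-0.3,0],[0,0,0]],
    [[0,-0.6,0],[0,0,0]],
    [[0,-1,0],[0,0,0]],
    [[0,-1,0],[0,0,0]],
    [[0,-1,0],[0,0,0]],
    [[0,0,0],[0,0,0]],
  ],
)

```text
time_s: 17.05
ee_pos: [0.4452, -0.1345, 0.1273]
tcp_rot: [-1.305, 1.031, -1.043]
force: [-0.3, 0.6, -1.0]
width: 0.0303
```

```bash
python3 - <<'E'
from h import *
s=shot("side","side8"); crop(s,330,130,410,210,7,"side8c")
need((.6,.055,.25),13.2)
E
```

```text
t 17.1 p [ 0.4441 -0.1341  0.1254] yawz 13.21 y [ 0.006 -0.001 -1.   ] F [-0.26 -0.02 -1.18] T [-0.03  0.03 -0.03] w 0.0305 q [-0.3   0.22  2.06  0.    0.86 -0.53]
turn units [-0.05  0.    0.02] then shift units [-4.95 -4.15  6.5 ] rows 0.1 6.5
```

View pics/side8c.png

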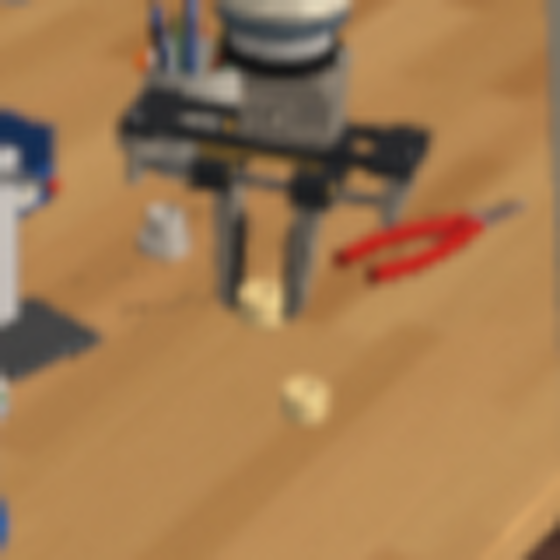

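Call:
apply_moves(
  series=[
    [[0,-1,0],[0,0,0]],
    [[-0.3,-0.8,0.4],[0,0,0]],
    [[-0.6,-0.7,0.8],[0,0,0]],
    [[-0.68,0,0.88],[0,0,0]],
    [[-0.68,0,0.88],[0,0,0]],
    [[-0.68,0,0.88],[0,0,0]],
    [[-0.68,0,0.88],[0,0,0]],
    [[-0.68,0,0.88],[0,0,0]],
    [[-0.65,0,0.9],[0,0,0]],
    [[0,0,0],[0,0,0]],
    [[0,0,0],[0,0,0]],
  ],
)

```text
time_s: 18.2
ee_pos: [0.5976, 0.0556, 0.1971]
tcp_rot: [-1.31, 1.037, -1.036]
force: [-0.6, -0.1, -1.3]
width: 0.0296
```

```bash
python3 - <<'E'
from h import *
s=shot("side","side9"); crop(s,270,110,370,210,7,"side9c")
need((.6,.055,.08),13.2)
E
```

```text
t 18.25 p [0.5973 0.055  0.1974] yawz 13.24 y [-0.001  0.    -1.   ] F [-0.38 -0.34 -0.3 ] T [-0.06  0.07 -0.03] w 0.0304 q [ 0.09  0.33  1.71  0.    1.11 -0.14]
turn units [ 0.    0.01 -0.  ] then shift units [0.02 3.91 0.09] rows 0.0 3.9
```

View pics/side9c.png

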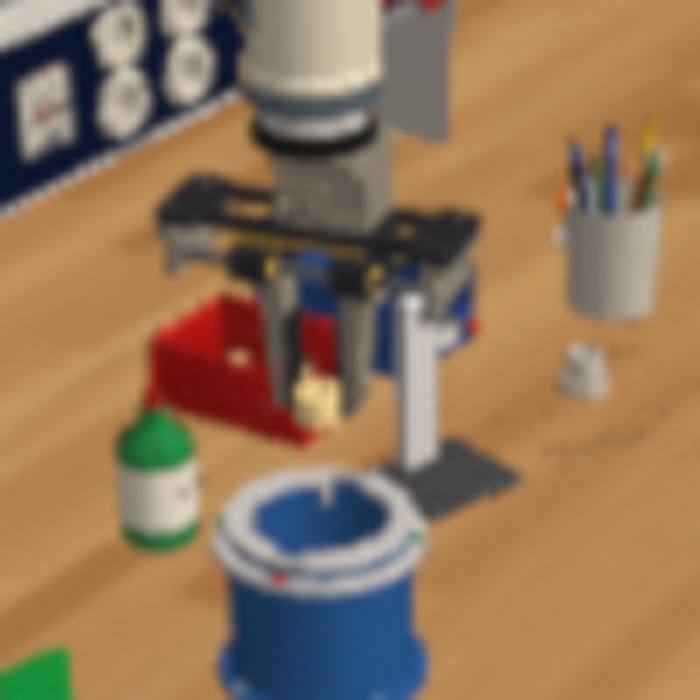

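Call:
apply_moves(
  series=[
    [[0,0.8,0.09],[0,0,0]],
    [[0,0.8,0],[0,0,0]],
    [[0,0.8,0],[0,0,0]],
    [[0,0.8,0],[0,0,0]],
    [[0,0.7,0],[0,0,0]],
    [[0,0.5,0],[0,0,0]],
    [[0,0,0],[0,0,0]],
  ],
)

```text
time_s: 18.95
ee_pos: [0.5993, 0.0551, 0.0648]
tcp_rot: [-1.31, 1.04, -1.037]
force: [-0.3, -0.0, -0.6]
width: 0.0304
```

Call:
apply_moves(
  series=[
    [[0,0,0],[0,0,0]],
    [[0,0,0],[0,0,0]],
    [[0,0,0],[0,0,0]],
    [[0,0,0],[0,0,0]],
    [[0,-0.3,0],[0,0,0]],
    [[0,-0.7,0],[0,0,0]],
    [[0,-1,0],[0,0,0]],
    [[0,-1,0],[0,0,0]],
    [[0,-1,0],[0,0,0]],
    [[0,-1,0],[0,0,0]],
    [[0,0,0],[0,0,0]],
  ],
  hand=0.53,
)

```text
time_s: 20.05
ee_pos: [0.6036, 0.0563, 0.2222]
tcp_rot: [-1.302, 1.03, -1.042]
force: [-0.3, 0.5, 0.2]
width: 0.0432
```

```bash
python3 - <<'E'
from h import *
s=shot("side","side10"); crop(s,270,110,420,230,5,"side10c")
for c,a,p in comps(s,(18,60,170),(32,200,255),(340,170,420,215),8): print(c.round(2),a,onz("side",*c,.012).round(4))
need((.453,-.225,.2),13.2)
E
```

```text
[373.36 186.3 ] 33 [ 0.4534 -0.2289  0.012 ]
t 20.1 p [0.6025 0.0561 0.2199] yawz 13.22 y [ 0.007  0.001 -1.   ] F [-0.32  0.02 -0.05] T [-0.08  0.06  0.02] w 0.043 q [ 0.09  0.31  1.68  0.    1.14 -0.14]
turn units [-0.06  0.    0.01] then shift units [ 7.99  0.66 -6.99] rows 0.1 8.0
```

View pics/side10c.png

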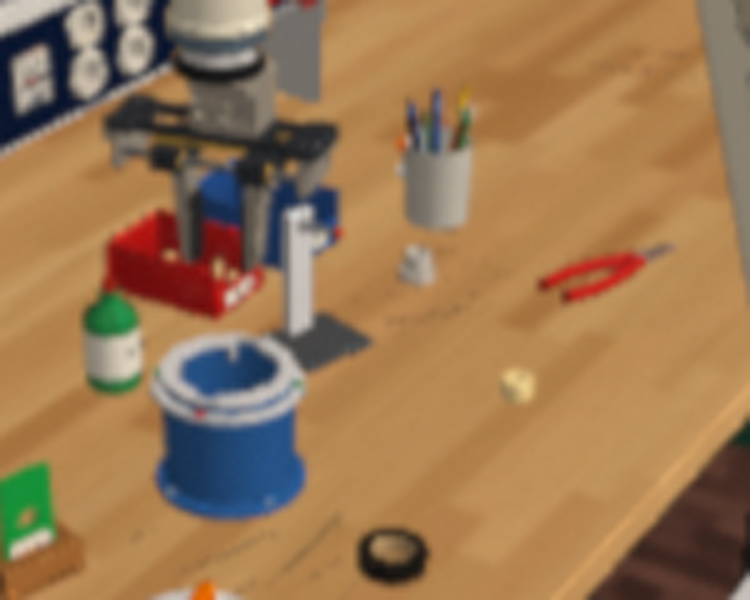

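Call:
apply_moves(
  series=[
    [[0.8,0,-0.7],[-0.05,0,0]],
    [[0.8,0,-0.7],[0,0,0]],
    [[0.8,0,-0.7],[0,0,0]],
    [[0.8,0,-0.7],[0,0,0]],
    [[0.8,0,-0.7],[0,0,0]],
    [[0.8,0,-0.7],[0,0,0]],
    [[0.8,0.5,-0.7],[0,0,0]],
    [[0.8,0.7,-0.7],[0,0,0]],
    [[0.8,1,-0.7],[0,0,0]],
    [[0.8,1,-0.7],[0,0,0]],
    [[0,1,0],[0,0,0]],
    [[0,0,0],[0,0,0]],
  ],
  hand=0,
)

```text
time_s: 21.3
ee_pos: [0.4475, -0.2249, 0.0879]
tcp_rot: [-1.313, 1.048, -1.032]
force: [-0.8, 0.4, 0.0]
width: 0.0916
```

```bash
python3 - <<'E'
from h import *
s=shot("side","side11")
for c,a,p in comps(s,(18,60,170),(32,200,255),(340,170,420,215),8): print(c.round(2),a,onz("side",*c,.012).round(4))
need((.4525,-.224,.006),13.2)
E
```

```text
[373.44 186.28] 32 [ 0.4532 -0.2293  0.012 ]
t 21.35 p [ 0.4491 -0.2251  0.0898] yawz 13.16 y [-0.008  0.002 -1.   ] F [-0.67  0.77  0.71] T [-0.09 -0.    0.04] w 0.0917 q [-0.47  0.33  1.99 -0.    0.82 -0.69]
turn units [ 0.06 -0.01 -0.03] then shift units [-0.01  2.79  0.12] rows 0.1 2.8
```

Call:
apply_moves(
  series=[
    [[0,0.9,0.12],[0.05,0,0]],
    [[0,0.9,0],[0,0,0]],
    [[0,0.6,0],[0,0,0]],
    [[0,0.3,0],[0,0,0]],
    [[0,0.05,0],[0,0,0]],
    [[0,0,0],[0,0,0]],
  ],
)

```text
time_s: 21.95
ee_pos: [0.4554, -0.225, 0.0099]
tcp_rot: [-1.307, 1.035, -1.039]
force: [0.1, -0.8, 0.4]
width: 0.0917
```

Call:
apply_moves(
  series=[
    [[0,0,0],[0,0,0]],
    [[0,0,0],[0,0,0]],
    [[0,0,0],[0,0,0]],
    [[0,0,0],[0,0,0]],
    [[0,0,0],[0,0,0]],
    [[0,0,0],[0,0,0]],
    [[0,0,0],[0,0,0]],
    [[0,0,0],[0,0,0]],
    [[0,0,0],[0,0,0]],
    [[0,0,0],[0,0,0]],
  ],
  hand=1,
)

```text
time_s: 22.95
ee_pos: [0.4546, -0.2249, 0.0089]
tcp_rot: [-1.308, 1.036, -1.039]
force: [0.7, 1.0, 0.6]
width: 0.0305
```

```bash
python3 - <<'E'
from h import *
need((.6,.055,.2),13.2)
E
```

```text
t 22.95 p [ 0.4546 -0.2249  0.0089] yawz 13.21 y [ 0.002  0.001 -1.   ] F [0.67 1.01 0.58] T [-0.09  0.1   0.01] w 0.0305 q [-0.46  0.47  2.03  0.    0.64 -0.7 ]
turn units [-0.02  0.   -0.  ] then shift units [-7.98 -6.37  6.85] rows 0.0 8.0
```

Call:
apply_moves(
  series=[
    [[0,-0.4,0],[0,0,0]],
    [[0,-0.9,0],[0,0,0]],
    [[0,-1,0],[0,0,0]],
    [[-0.8,-1,0.68],[0,0,0]],
    [[-0.8,-1,0.68],[0,0,0]],
    [[-0.8,-1,0.68],[0,0,0]],
    [[-0.8,-1,0.68],[0,0,0]],
    [[-0.8,0,0.68],[0,0,0]],
    [[-0.8,0,0.68],[0,0,0]],
    [[-0.8,0,0.68],[0,0,0]],
    [[-0.8,0,0.68],[0,0,0]],
    [[-0.8,0,0.68],[0,0,0]],
  ],
)

```text
time_s: 24.15
ee_pos: [0.5838, 0.0284, 0.1994]
tcp_rot: [-1.307, 1.036, -1.039]
force: [1.0, -1.6, -0.7]
width: 0.0302
```

Call:
apply_moves(
  series=[
    [[-0.8,0,0.7],[0,0,0]],
    [[0,0,0],[0,0,0]],
    [[0,0,0],[0,0,0]],
  ],
)

```text
time_s: 24.45
ee_pos: [0.5981, 0.0556, 0.1988]
tcp_rot: [-1.309, 1.035, -1.037]
force: [-0.2, -0.2, -0.9]
width: 0.0305
```

```bash
python3 - <<'E'
from h import *
s=shot("side","side12"); crop(s,270,110,420,230,5,"side12c")
need((.6,.055,.07),13.2)
E
```

```text
t 24.5 p [0.5979 0.055  0.1987] yawz 13.24 y [ 0.002  0.    -1.   ] F [ 0.19 -0.2  -1.25] T [-0.11  0.01 -0.01] w 0.0303 q [ 0.09  0.33  1.71 -0.    1.11 -0.14]
turn units [-0.01  0.01  0.  ] then shift units [0.02 4.29 0.07] rows 0.0 4.3
```

View pics/side12c.png

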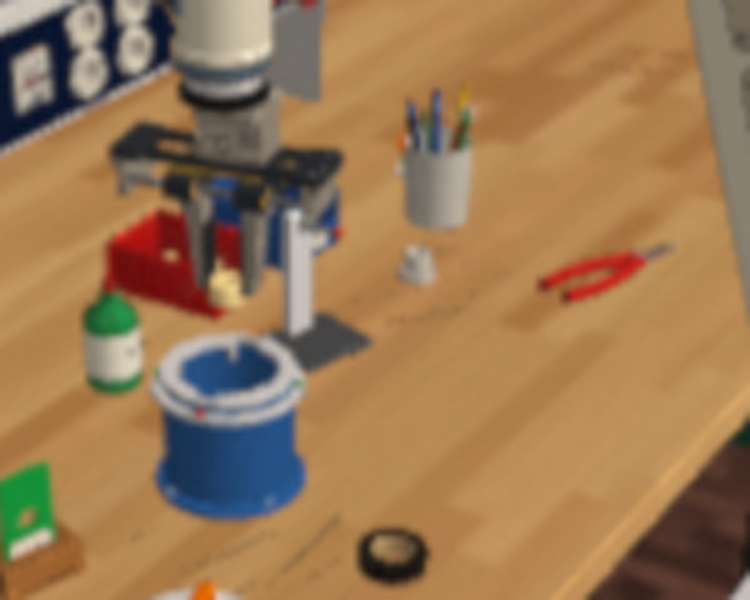

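Call:
apply_moves(
  series=[
    [[0,0.8,0.07],[0,0,0]],
    [[0,0.8,0],[0,0,0]],
    [[0,0.8,0],[0,0,0]],
    [[0,0.8,0],[0,0,0]],
    [[0,0.6,0],[0,0,0]],
    [[0,0.4,0],[0,0,0]],
    [[0,0,0],[0,0,0]],
  ],
)

```text
time_s: 25.2
ee_pos: [0.5995, 0.0549, 0.0713]
tcp_rot: [-1.309, 1.039, -1.038]
force: [-0.5, 0.1, -2.1]
width: 0.0304
```

Call:
apply_moves(
  series=[
    [[0,0,0],[0,0,0]],
    [[0,0,0],[0,0,0]],
    [[0,0,0],[0,0,0]],
    [[0,0,0],[0,0,0]],
    [[0,-0.3,0],[0,0,0]],
    [[0,-0.7,0],[0,0,0]],
    [[0,-1,0],[0,0,0]],
    [[0,-1,0],[0,0,0]],
    [[0,-1,0],[0,0,0]],
    [[0,-1,0],[0,0,0]],
    [[0,0,0],[0,0,0]],
  ],
  hand=0.53,
)

```text
time_s: 26.3
ee_pos: [0.603, 0.0561, 0.2278]
tcp_rot: [-1.302, 1.03, -1.042]
force: [-0.3, -0.2, 0.6]
width: 0.0434
```

```bash
python3 - <<'E'
from h import *
need((.4704,.2851,.2),13.2)
E
```

```text
t 26.3 p [0.603  0.0561 0.2278] yawz 13.22 y [ 0.01   0.001 -1.   ] F [-0.26 -0.15  0.6 ] T [-0.04  0.06 -0.02] w 0.0434 q [ 0.09  0.31  1.67  0.    1.16 -0.14]
turn units [-0.08  0.    0.01] then shift units [-8.44  0.93 -2.56] rows 0.1 8.4
```

Move toward the mat and check both views.

Call:
apply_moves(
  series=[
    [[-0.84,0,-0.26],[-0.08,0,0]],
    [[-0.84,0,-0.26],[0,0,0]],
    [[-0.84,0,-0.26],[0,0,0]],
    [[-0.84,0,-0.26],[0,0,0]],
    [[-0.84,0,-0.26],[0,0,0]],
    [[-0.84,0,-0.26],[0,0,0]],
    [[-0.84,0,-0.26],[0,0,0]],
    [[-0.84,0,-0.26],[0,0,0]],
    [[-0.84,0,-0.26],[0,0,0]],
    [[-0.84,0.2,-0.22],[0,0,0]],
    [[0,0,0],[0,0,0]],
    [[0,0,0],[0,0,0]],
  ],
  hand=0,
)

```text
time_s: 27.5
ee_pos: [0.4678, 0.2835, 0.2168]
tcp_rot: [-1.317, 1.041, -1.034]
force: [-0.5, 0.8, -0.0]
width: 0.0918
```

```bash
python3 - <<'E'
from h import *
s=shot("side","side13"); t=shot("top","top13"); crop(s,240,120,420,270,4,"side13c"); crop(t,230,130,420,270,4,"top13c")
need((.4704,.2851,.034),13.2)
E
```

```text
t 27.6 p [0.4685 0.2829 0.2171] yawz 13.2 y [-0.007 -0.002 -1.   ] F [ 0.55 -0.16 -0.28] T [-0.02  0.1  -0.01] w 0.092 q [0.54 0.23 1.79 0.   1.12 0.31]
turn units [0.06 0.   0.  ] then shift units [-0.06  6.1   0.08] rows 0.1 6.1
```

View pics/side13c.png

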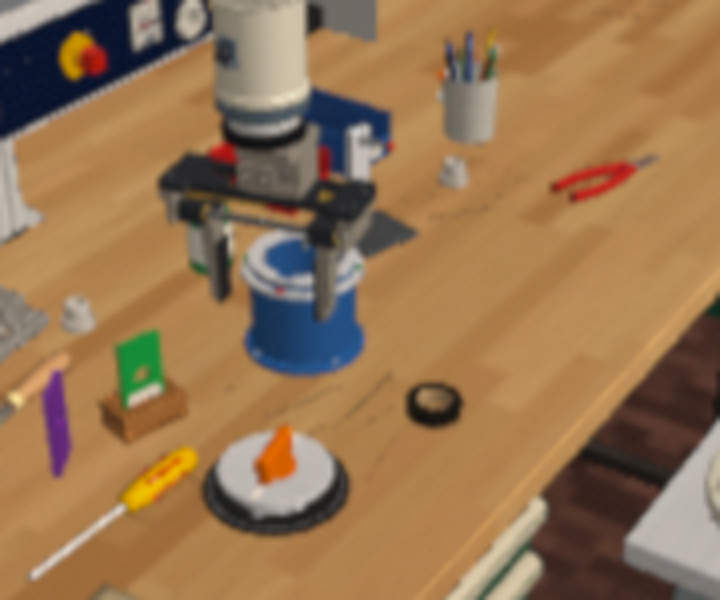

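View pics/top13c.png

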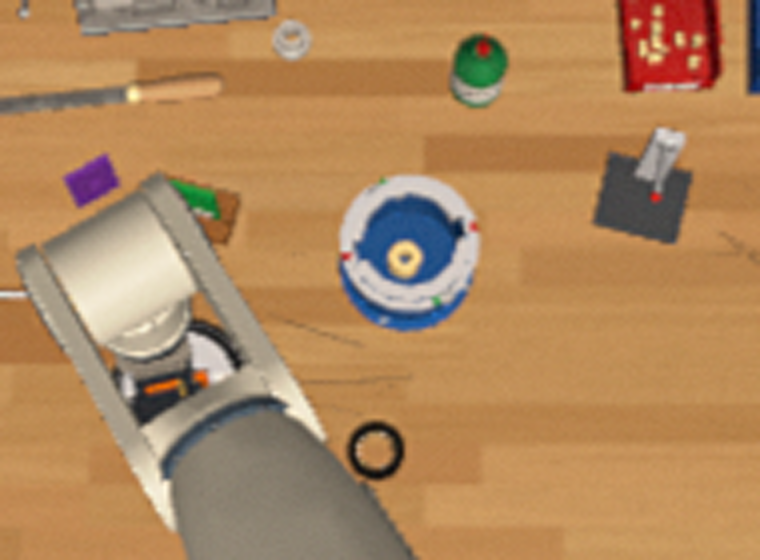

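Call:
apply_moves(
  series=[
    [[-0.06,0.9,0.08],[0.06,0,0]],
    [[0,0.9,0],[0,0,0]],
    [[0,0.9,0],[0,0,0]],
    [[0,0.9,0],[0,0,0]],
    [[0,0.9,0],[0,0,0]],
    [[0,0.7,0],[0,0,0]],
    [[0,0.5,0],[0,0,0]],
    [[0,0.2,0],[0,0,0]],
    [[0,0,0],[0,0,0]],
    [[0,0,0],[0,0,0]],
  ],
)

```text
time_s: 28.6
ee_pos: [0.4705, 0.2857, 0.0406]
tcp_rot: [-1.308, 1.038, -1.038]
force: [-0.3, 0.2, -1.0]
width: 0.0918
```

```bash
python3 - <<'E'
from h import *
need((.4704,.2851,.034),13.2)
E
```

```text
t 28.6 p [0.4705 0.2857 0.0406] yawz 13.18 y [ 0.001  0.    -1.   ] F [-0.3   0.19 -0.97] T [-0.07  0.03 -0.  ] w 0.0918 q [ 0.54  0.47  1.92 -0.    0.75  0.31]
turn units [-0.01 -0.   -0.  ] then shift units [ 0.02  0.22 -0.01] rows 0.0 0.2
```

Call:
apply_moves(
  series=[
    [[0.02,0.22,0],[0,0,0]],
    [[0,0,0],[0,0,0]],
    [[0,0,0],[0,0,0]],
  ],
)

```text
time_s: 28.9
ee_pos: [0.47, 0.2853, 0.0335]
tcp_rot: [-1.309, 1.037, -1.038]
force: [0.2, 0.3, 0.6]
width: 0.0921
```

Call:
apply_moves(
  series=[
    [[0,0,0],[0,0,0]],
    [[0,0,0],[0,0,0]],
    [[0,0,0],[0,0,0]],
    [[0,0,0],[0,0,0]],
    [[0,0,0],[0,0,0]],
    [[0,0,0],[0,0,0]],
    [[0,0,0],[0,0,0]],
    [[0,0,0],[0,0,0]],
    [[0,0,0],[0,0,0]],
    [[0,0,0],[0,0,0]],
    [[0,0,0],[0,0,0]],
    [[0,0,0],[0,0,0]],
  ],
  hand=1,
)

```text
time_s: 30.1
ee_pos: [0.4701, 0.2853, 0.0334]
tcp_rot: [-1.309, 1.038, -1.038]
force: [0.1, -0.1, -0.6]
width: 0.0138
```

```bash
python3 - <<'E'
from h import *
need((.6005,.0552,.215),13.2)
E
```

```text
t 30.1 p [0.4701 0.2853 0.0334] yawz 13.21 y [ 0.  0. -1.] F [ 0.13 -0.14 -0.63] T [-0.05  0.01 -0.03] w 0.0138 q [ 0.54  0.48  1.93 -0.    0.74  0.31]
turn units [-0.  0. -0.] then shift units [ 8.46 -6.05  2.48] rows 0.0 8.5
```

Call:
apply_moves(
  series=[
    [[0,-0.4,0],[0,0,0]],
    [[0,-0.8,0],[0,0,0]],
    [[0,-1,0],[0,0,0]],
    [[0,-1,0],[0,0,0]],
    [[0,-1,0],[0,0,0]],
    [[0,-1,0],[0,0,0]],
    [[0,-0.9,0],[0,0,0]],
    [[0.6,0,0.18],[0,0,0]],
    [[0.8,0,0.23],[0,0,0]],
    [[0.8,0,0.23],[0,0,0]],
    [[0.8,0,0.23],[0,0,0]],
    [[0.8,0,0.23],[0,0,0]],
  ],
)

```text
time_s: 31.3
ee_pos: [0.528, 0.1808, 0.2169]
tcp_rot: [-1.31, 1.038, -1.037]
force: [-0.5, 0.6, -2.6]
width: 0.014
```

Call:
apply_moves(
  series=[
    [[0.8,0,0.24],[0,0,0]],
    [[0.8,0,0.24],[0,0,0]],
    [[0.8,0,0.24],[0,0,0]],
    [[0.8,0,0.24],[0,0,0]],
    [[0.8,0,0.24],[0,0,0]],
    [[0.6,0,0.15],[0,0,0]],
    [[0,0,0],[0,0,0]],
    [[0,0,0],[0,0,0]],
  ],
)

```text
time_s: 32.1
ee_pos: [0.5987, 0.0567, 0.2163]
tcp_rot: [-1.309, 1.039, -1.038]
force: [0.2, -0.6, -2.8]
width: 0.0136
```

```bash
python3 - <<'E'
from h import *
need((.6005,.0552,.155),13.2)
s=shot("side","side14"); crop(s,270,110,370,210,7,"side14c")
E
```

```text
t 32.1 p [0.5987 0.0567 0.2163] yawz 13.16 y [-0.001  0.    -1.   ] F [ 0.21 -0.55 -2.78] T [-0.03  0.03  0.02] w 0.0136 q [ 0.09  0.32  1.68  0.    1.14 -0.14]
turn units [ 0.01 -0.01 -0.  ] then shift units [0.06 2.04 0.05] rows 0.0 2.0
```

View pics/side14c.png

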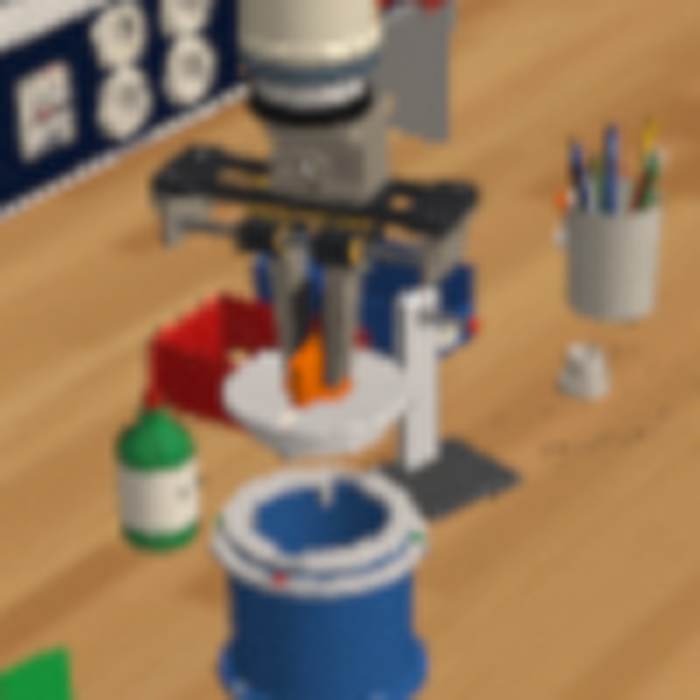

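Call:
apply_moves(
  series=[
    [[0.06,0.6,0.05],[0,0,0]],
    [[0,0.6,0],[0,0,0]],
    [[0,0.5,0],[0,0,0]],
    [[0,0.3,0],[0,0,0]],
    [[0,0,0],[0,0,0]],
    [[0,0,0],[0,0,0]],
    [[0,0,0],[0,0,0]],
  ],
)

```text
time_s: 32.85
ee_pos: [0.6016, 0.0555, 0.1572]
tcp_rot: [-1.309, 1.037, -1.038]
force: [0.9, -0.3, -2.3]
width: 0.0139
```

```bash
python3 - <<'E'
from h import *
need((.6005,.0552,.131),13.2)
E
```

```text
t 32.85 p [0.6016 0.0555 0.1572] yawz 13.22 y [ 0.001  0.    -1.   ] F [ 0.86 -0.32 -2.27] T [-0.07  0.01  0.02] w 0.0139 q [ 0.09  0.38  1.73  0.    1.03 -0.14]
turn units [-0.01  0.    0.  ] then shift units [ 0.    0.87 -0.04] rows 0.0 0.9
```

Call:
apply_moves(
  series=[
    [[0,0.15,-0.04],[0,0,0]],
    [[0,0.15,0],[0,0,0]],
    [[0,0.1,0],[0,0,0]],
    [[0,0.1,0],[0,0,0]],
    [[0,0,0],[0,0,0]],
  ],
)

```text
time_s: 33.35
ee_pos: [0.6001, 0.0549, 0.1409]
tcp_rot: [-1.309, 1.037, -1.038]
force: [2.1, -0.3, -4.2]
width: 0.0136
```

```bash
python3 - <<'E'
from h import *
need((.6005,.0552,.131),13.2)
E
```

```text
t 33.35 p [0.6001 0.0549 0.1409] yawz 13.21 y [ 0. -0. -1.] F [ 2.05 -0.32 -4.21] T [-0.26 -0.59 -0.01] w 0.0136 q [ 0.09  0.4   1.75 -0.    1.   -0.14]
turn units [-0.  0.  0.] then shift units [-0.01  0.33  0.02] rows 0.0 0.3
```

Inserted 8 mm with little force; go on down.

Call:
apply_moves(
  series=[
    [[0,0.1,0.02],[0,0,0]],
    [[0,0.1,0],[0,0,0]],
    [[0,0.08,0],[0,0,0]],
    [[0,0.04,0],[0,0,0]],
    [[0,0,0],[0,0,0]],
  ],
)

```text
time_s: 33.85
ee_pos: [0.6003, 0.0551, 0.1315]
tcp_rot: [-1.31, 1.038, -1.038]
force: [1.1, -1.6, -4.8]
width: 0.0138
```

```bash
python3 - <<'E'
from h import *
need((.6005,.0552,.131),13.2)
E
```

```text
t 33.85 p [0.6003 0.0551 0.1315] yawz 13.21 y [-0. -0. -1.] F [ 1.07 -1.64 -4.83] T [-0.37 -0.22 -0.03] w 0.0138 q [ 0.09  0.41  1.75 -0.    0.98 -0.14]
turn units [0. 0. 0.] then shift units [-0.    0.02  0.01] rows 0.0 0.0
```

Call:
apply_moves(
  series=[
    [[0,0.03,0],[0,0,0]],
    [[0,0.03,0],[0,0,0]],
    [[0,0,0],[0,0,0]],
  ],
)

```text
time_s: 34.15
ee_pos: [0.6004, 0.0552, 0.1304]
tcp_rot: [-1.309, 1.038, -1.038]
force: [-0.6, -1.0, 2.7]
width: 0.0135
```

```bash
python3 - <<'E'
from h import *
st()
E
```

```text
t 34.15 p [0.6004 0.0552 0.1304] yawz 13.21 y [ 0.  0. -1.] F [-0.6  -0.98  2.66] T [-0.26  0.2   0.03] w 0.0135 q [ 0.09  0.41  1.76 -0.    0.98 -0.14]
```

Call:
apply_moves(
  series=[
    [[0,0,0],[0,0.95,0]],
    [[0,0,0],[0,0.95,0]],
    [[0,0,0],[0,0.95,0]],
    [[0,0,0],[0,0.95,0]],
    [[0,0,0],[0,0.95,0]],
    [[0,0,0],[0,0.95,0]],
    [[0,0,0],[0,0.95,0]],
    [[0,0,0],[0,0.95,0]],
    [[0,0,0],[0,0.95,0]],
  ],
)

```text
time_s: 35.05
ee_pos: [0.6006, 0.0554, 0.1303]
tcp_rot: [-0.717, 1.769, -1.769]
force: [0.6, -0.6, -0.8]
width: 0.014
```

```bash
python3 - <<'E'
from h import *
need((.6005,.0552,.1305),-66.7)
E
```

```text
t 35.05 p [0.6006 0.0554 0.1303] yawz -45.83 y [ 0.001  0.    -1.   ] F [ 0.65 -0.58 -0.77] T [-0.08 -0.05  0.17] w 0.014 q [0.09 0.41 1.76 0.   0.98 0.89]
turn units [-0.    3.04 -0.01] then shift units [ 0.01 -0.01  0.01] rows 3.0 0.0
```

Call:
apply_moves(
  series=[
    [[0,0,0],[0,0.6,0]],
    [[0,0,0],[0,0.6,0]],
    [[0,0,0],[0,0.6,0]],
    [[0,0,0],[0,0.6,0]],
    [[0,0,0],[0,0.6,0]],
    [[0,0,0],[0,0,0]],
    [[0,0,0],[0,0,0]],
  ],
)

```text
time_s: 35.75
ee_pos: [0.6006, 0.0549, 0.1304]
tcp_rot: [-0.421, 1.991, -1.992]
force: [-1.6, -5.0, 4.0]
width: 0.0134
```

```bash
python3 - <<'E'
from h import *
st()
E
```

```text
t 35.75 p [0.6006 0.0549 0.1304] yawz -66.08 y [ 0. -0. -1.] F [-1.63 -5.    3.99] T [-0.62  0.36  0.03] w 0.0134 q [ 0.09  0.41  1.76 -0.    0.98  1.24]
```

Call:
apply_moves(
  series=[
    [[0,0,0],[0,0.1,0]],
    [[0,0,0],[0,0.05,0]],
    [[0,0,0],[0,0,0]],
  ],
)

```text
time_s: 36.05
ee_pos: [0.6006, 0.0549, 0.1303]
tcp_rot: [-0.404, 2.002, -2.003]
force: [-1.9, -5.1, 5.9]
width: 0.0136
```

```bash
python3 - <<'E'
from h import *
st()
E
```

```text
t 36.05 p [0.6006 0.0549 0.1303] yawz -67.16 y [ 0.    -0.001 -1.   ] F [-1.89 -5.06  5.92] T [-0.75  0.34  0.47] w 0.0136 q [ 0.09  0.41  1.76 -0.    0.98  1.26]
```

Call:
apply_moves(
  series=[
    [[0,0,0],[0,-0.05,0]],
    [[0,0,0],[0,0,0]],
    [[0,0,0],[0,0,0]],
    [[0,0,0],[0,0,0]],
    [[0,0,0],[0,0,0]],
    [[0,0,0],[0,0,0]],
    [[0,0,0],[0,0,0]],
    [[0,0,0],[0,0,0]],
    [[0,-0.5,0],[0,0,0]],
    [[0,-1,0],[0,0,0]],
    [[0,-1,0],[0,0,0]],
    [[0,-1,0],[0,0,0]],
  ],
  hand=0,
)

```text
time_s: 37.25
ee_pos: [0.6004, 0.0552, 0.2372]
tcp_rot: [-0.408, 1.999, -1.999]
force: [0.9, 0.5, -1.2]
width: 0.0917
```

Call:
apply_moves(
  series=[
    [[0,-1,0],[0,0,0]],
    [[0,-0.8,-0.5],[0,0,0]],
    [[0,0,-1],[0,0,0]],
    [[0,0,-1],[0,0,0]],
    [[0,0,-1],[0,0,0]],
    [[0,0,-1],[0,0,0]],
    [[0,0,0],[0,0,0]],
  ],
)

```text
time_s: 37.95
ee_pos: [0.5462, 0.182, 0.2903]
tcp_rot: [-0.41, 1.999, -1.997]
force: [0.3, -0.7, 0.9]
width: 0.0918
```

```bash
python3 - <<'E'
from h import *
st()
s=shot("side","side15"); t=shot("top","top15"); crop(s,240,120,390,240,5,"side15c"); crop(t,260,150,410,250,5,"top15c")
E
```

```text
t 37.95 p [0.5462 0.182  0.2903] yawz -66.74 y [ 0.001  0.001 -1.   ] F [ 0.32 -0.66  0.91] T [-0.04  0.11  0.02] w 0.0918 q [0.32 0.21 1.65 0.   1.27 1.48]
```

View pics/side15c.png

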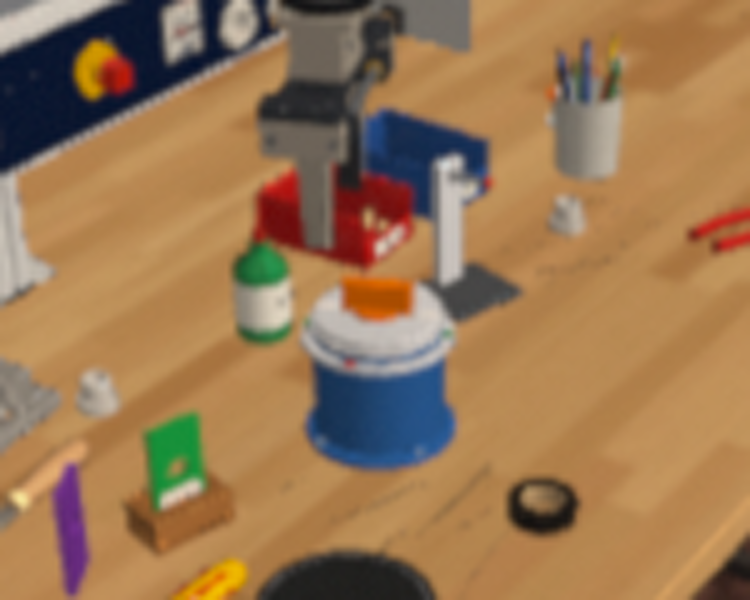

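View pics/top15c.png

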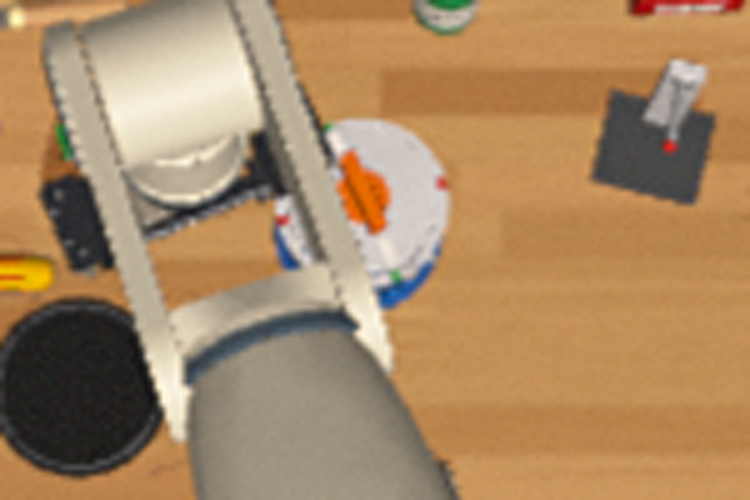

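```bash
python3 - <<'E'
from h import *
t=cv2.imread("pics/top0.png")[:,:,::-1].copy(); crop(t,262,168,297,194,20,"tagt")
s=np.load("pics/side5.npy"); crop(s,260,195,295,235,15,"tags")
t=cv2.imread("pics/top0.png")[:,:,::-1].copy(); crop(t,370,155,410,195,15,"stt")
s=np.load("pics/side15.npy"); crop(s,315,140,350,190,12,"sts")
E
```

```text
(no output)
```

View pics/tagt.png

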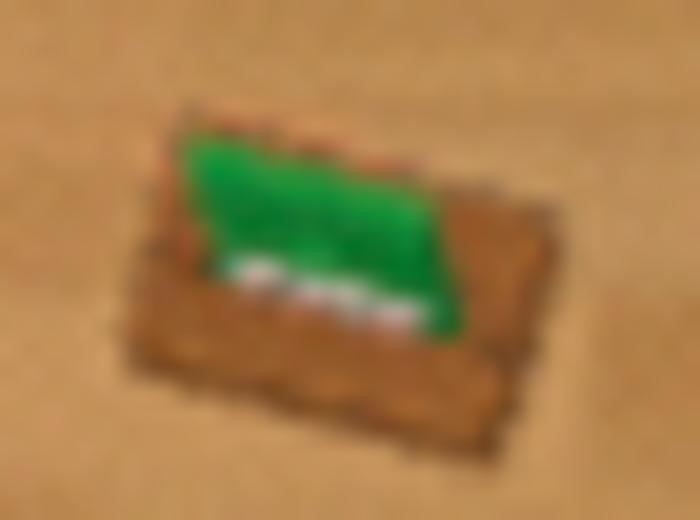

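View pics/tags.png

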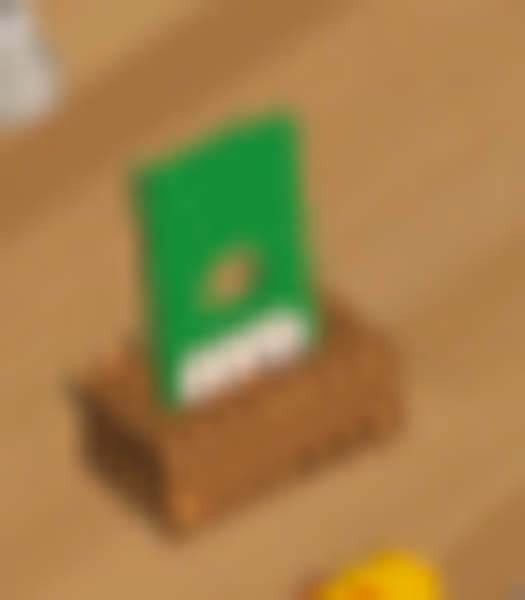

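View pics/stt.png

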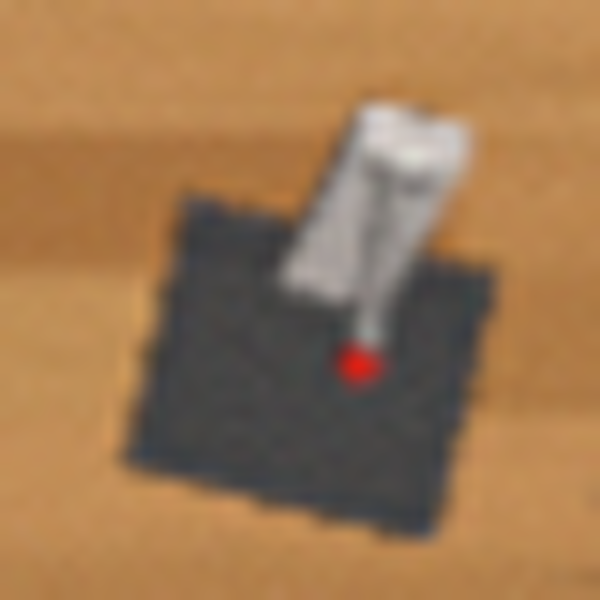

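View pics/sts.png

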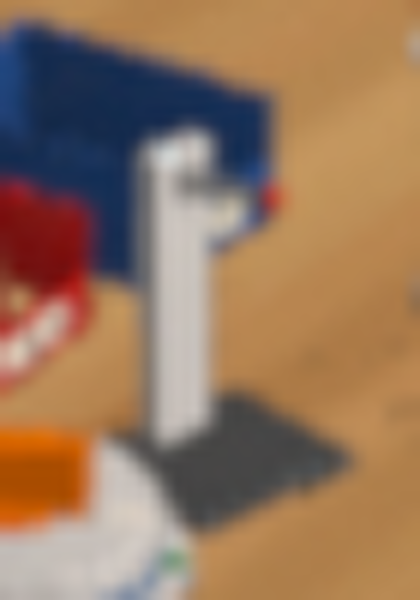

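```bash
python3 - <<'E'
from h import *
T=lambda x,y:((x+.5)/20-.5+262,(y+.5)/20-.5+168)
S=lambda x,y:((x+.5)/15-.5+260,(y+.5)/15-.5+195)
a=lambda p:np.degrees(np.arctan2(p[1],p[0])).round(1)
p=[onz("top",*T(*c),.106) for c in ((185,138),(435,193))]; print("top far edge",p,np.linalg.norm(p[0]-p[1]),a(p[0]-p[1]),np.mean(p,0))
p=[onz("top",*T(*c),.106) for c in ((315,190),)]; print("ctr",p)
q=[onz("side",*S(*c),.106) for c in ((152,180),(295,113))]; print("side near top edge",q,np.linalg.norm(q[0]-q[1]),a(q[0]-q[1]),np.mean(q,0))
h=[onz("top",*T(*c),.032) for c in ((185,108),(560,205))]; print("holder far edge",h,np.linalg.norm(h[0]-h[1]),a(h[0]-h[1]))
b=[onz("top",*T(*c),.032) for c in ((222,290),(460,335))]; print("tag slot",b,np.linalg.norm(b[0]-b[1]),a(b[0]-b[1]))
U=lambda x,y:((x+.5)/15-.5+370,(y+.5)/15-.5+155)
ball=onz("top",*U(358,364),.142); print("ball",ball)
base=[onz("top",*U(*c),.0) for c in ((185,195),(495,268),(435,540),(125,462))]
for i in range(4): d=base[i]-base[(i+1)%4]; print(a(d),np.linalg.norm(d))
print("base ctr",np.mean(base,0))
pt=[onz("top",*U(*c),.145) for c in ((362,100),(472,122),(452,185),(350,170))]; print("post top",np.mean(pt,0),a(pt[0]-pt[1]))
V=lambda x,y:((x+.5)/12-.5+315,(y+.5)/12-.5+140)
print("ball side",onz("side",*V(272,197),.142))
o1,d1=ray("top",*U(358,364));o2,d2=ray("side",*V(272,197))
A=np.column_stack([d1,-d2]);k=np.linalg.lstsq(A,o2-o1,rcond=None)[0];print("tri",o1+k[0]*d1,o2+k[1]*d2)
E
```

```text
top far edge [array([0.66321468, 0.29758368, 0.106     ]), array([0.65195347, 0.24788293, 0.106     ])] 0.05096057711803652 77.2 [0.65758407 0.27273331 0.106     ]
ctr [array([0.6525681 , 0.27164826, 0.106     ])]
side near top edge [array([0.65906631, 0.29251917, 0.106     ]), array([0.64830625, 0.24499352, 0.106     ])] 0.048728490286614023 77.2 [0.65368628 0.26875635 0.106     ]
holder far edge [array([0.68957886, 0.30488051, 0.032     ]), array([0.66892672, 0.22734594, 0.032     ])] 0.08023790294398103 75.1
tag slot [array([0.65090677, 0.29655563, 0.032     ]), array([0.64138714, 0.24755822, 0.032     ])] 0.04991362641286059 79.0
ball [ 0.63591699 -0.18232734  0.142     ]
76.2 0.08871011903593232
-14.0 0.08049251628945124
-104.6 0.08833793489307348
166.3 0.07925301186438112
base ctr [ 0.67239174 -0.19193     0.        ]
post top [ 0.6941302  -0.19699576  0.145     ] 78.2
ball side [ 0.64304684 -0.19153396  0.142     ]
tri [ 0.6342974  -0.18131859  0.14822228] [ 0.63590756 -0.18044458  0.1484997 ]
```

```bash
python3 - <<'E'
from h import *
need((.6555,.271,.19),-13.3)
E
```

```text
t 38.05 p [0.5474 0.1796 0.29  ] yawz -66.8 y [ 0.001 -0.    -1.   ] F [ 0.02 -0.67 -0.31] T [-0.04  0.17 -0.01] w 0.0917 q [ 0.31  0.21  1.65 -0.    1.27  1.48]
turn units [-0.01 -7.78 -0.01] then shift units [-3.79  3.33  2.81] rows 7.8 3.8
```

Call:
apply_moves(
  series=[
    [[0,0,0],[0,-0.98,0]],
    [[0,0,0],[0,-0.98,0]],
    [[0,0,0],[0,-0.97,0]],
    [[0,0,0],[0,-0.97,0]],
    [[0,0,0],[0,-0.97,0]],
    [[0,0,0],[0,-0.97,0]],
    [[0,0,0],[0,-0.97,0]],
    [[0,0,0],[0,-0.97,0]],
    [[-0.95,0,0.7],[0,0,0]],
    [[-0.95,0,0.7],[0,0,0]],
    [[-0.95,0,0.7],[0,0,0]],
    [[-0.95,0,0.7],[0,0,0]],
  ],
)

```text
time_s: 39.25
ee_pos: [0.6573, 0.2701, 0.2894]
tcp_rot: [-1.088, 1.38, -1.381]
force: [0.3, 0.2, -1.0]
width: 0.0918
```

Call:
apply_moves(
  series=[
    [[0,0.8,0],[0,0,0]],
    [[0,0.8,0],[0,0,0]],
    [[0,0.8,0],[0,0,0]],
    [[0,0.8,0],[0,0,0]],
    [[0,0,0],[0,0,0]],
    [[0,0,0],[0,0,0]],
  ],
)

```text
time_s: 39.85
ee_pos: [0.6561, 0.2698, 0.1934]
tcp_rot: [-1.089, 1.38, -1.38]
force: [-0.4, -0.3, -0.0]
width: 0.0919
```

```bash
python3 - <<'E'
from h import *
need((.6555,.271,.085),-13.3)
s=shot("side","side16"); crop(s,240,150,310,240,7,"side16c")
print(((proj("side",get_state()['ee_pos'])-[239.5,149.5])*7).round())
E
```

```text
t 39.85 p [0.6561 0.2698 0.1934] yawz -13.45 y [-0. -0. -1.] F [-0.36 -0.28 -0.04] T [-0.08  0.07  0.02] w 0.0919 q [ 0.39  0.5   1.45 -0.    1.19  0.62]
turn units [ 0.   -0.02  0.  ] then shift units [-0.03  3.61 -0.03] rows 0.0 3.6
[227. 255.]
```

View pics/side16c.png

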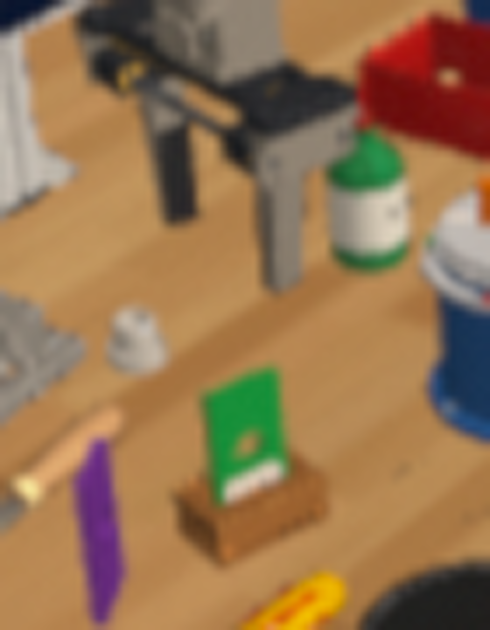

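Call:
apply_moves(
  series=[
    [[-0.03,0.8,-0.03],[0,0,0]],
    [[0,0.8,0],[0,0,0]],
    [[0,0.8,0],[0,0,0]],
    [[0,0.6,0],[0,0,0]],
    [[0,0.5,0],[0,0,0]],
    [[0,0.05,0],[0,0,0]],
    [[0,0,0],[0,0,0]],
    [[0,0,0],[0,0,0]],
  ],
)

```text
time_s: 40.7
ee_pos: [0.6558, 0.2722, 0.0879]
tcp_rot: [-1.087, 1.378, -1.379]
force: [0.3, -0.5, 0.5]
width: 0.0921
```

```bash
python3 - <<'E'
from h import *
need((.6555,.271,.085),-13.3)
s=shot("side","side17"); crop(s,240,150,310,240,7,"side17c")
E
```

```text
t 40.7 p [0.6558 0.2722 0.0879] yawz -13.4 y [ 0.002  0.001 -1.   ] F [ 0.28 -0.5   0.51] T [-0.07  0.08 -0.04] w 0.0921 q [ 0.39  0.6   1.53 -0.    1.    0.63]
turn units [-0.01 -0.01 -0.01] then shift units [ 0.04  0.1  -0.  ] rows 0.0 0.1
```

View pics/side17c.png

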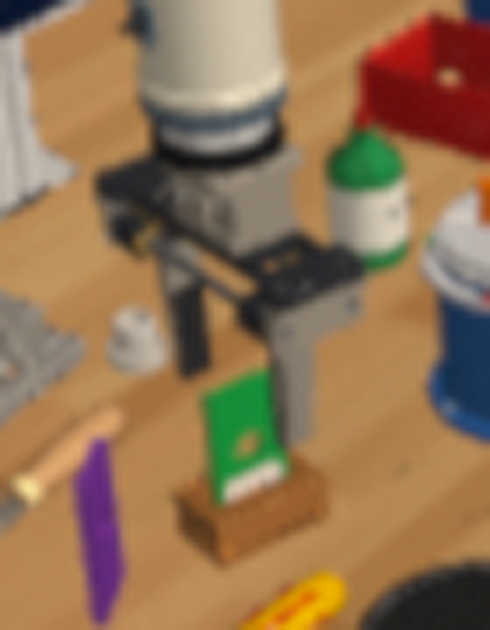

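Call:
apply_moves(
  series=[
    [[0.03,0.1,0],[0,0,0]],
    [[0,0,0],[0,0,0]],
    [[0,0,0],[0,0,0]],
    [[0,0,0],[0,0,0]],
    [[0,0,0],[0,0,0]],
    [[0,0,0],[0,0,0]],
    [[0,0,0],[0,0,0]],
    [[0,0,0],[0,0,0]],
    [[0,0,0],[0,0,0]],
    [[0,0,0],[0,0,0]],
    [[0,0,0],[0,0,0]],
    [[0,0,0],[0,0,0]],
  ],
  hand=1,
)

```text
time_s: 41.95
ee_pos: [0.6547, 0.271, 0.0834]
tcp_rot: [-1.089, 1.379, -1.379]
force: [-0.4, -0.3, -0.2]
width: 0.0077
```

Call:
apply_moves(
  series=[
    [[0,0,0],[0,0,0]],
    [[0,0,0],[0,0,0]],
    [[0,0,0],[0,0,0]],
  ],
)

```text
time_s: 42.25
ee_pos: [0.6547, 0.271, 0.0834]
tcp_rot: [-1.089, 1.379, -1.379]
force: [0.7, 0.9, -0.3]
width: 0.0077
```

```bash
python3 - <<'E'
from h import *
st()
E
```

```text
t 42.25 p [0.6547 0.271  0.0834] yawz -13.39 y [-0. -0. -1.] F [ 0.68  0.87 -0.29] T [-0.11  0.02 -0.08] w 0.0077 q [ 0.39  0.61  1.54 -0.    1.    0.62]
```

Call:
apply_moves(
  series=[
    [[0,-0.2,0],[0,0,0]],
    [[0,-0.5,0],[0,0,0]],
    [[0,-0.8,0],[0,0,0]],
    [[0,-1,0],[0,0,0]],
    [[0,-1,0],[0,0,0]],
    [[0,-1,0],[0,0,0]],
    [[0,-1,0],[0,0,0]],
    [[0,-0.9,0],[0,0,0]],
    [[0,-0.4,0],[0,0,0]],
    [[0,0,0],[0,0,0]],
  ],
)

```text
time_s: 43.25
ee_pos: [0.6553, 0.2714, 0.2902]
tcp_rot: [-1.086, 1.378, -1.379]
force: [0.0, 0.2, -0.8]
width: 0.008
```

```bash
python3 - <<'E'
from h import *
s=shot("side","side18"); crop(s,240,110,340,210,7,"side18c")
ball=np.array([.636,-.182,.142]); a=np.radians(-14); ex=np.array([np.cos(a),np.sin(a),0])
pre=ball-ex*.035; pre[2]=.28; print(pre); need(pre,-14)
E
```

```text
[ 0.60203965 -0.17353273  0.28      ]
t 43.3 p [0.6546 0.271  0.2881] yawz -13.4 y [ 0.001  0.    -1.   ] F [-0.36 -0.34 -0.22] T [-0.05  0.09 -0.03] w 0.0079 q [0.39 0.43 1.35 0.   1.35 0.62]
turn units [-0.01  0.09 -0.01] then shift units [14.8   0.27  1.88] rows 0.1 14.8
```

View pics/side18c.png

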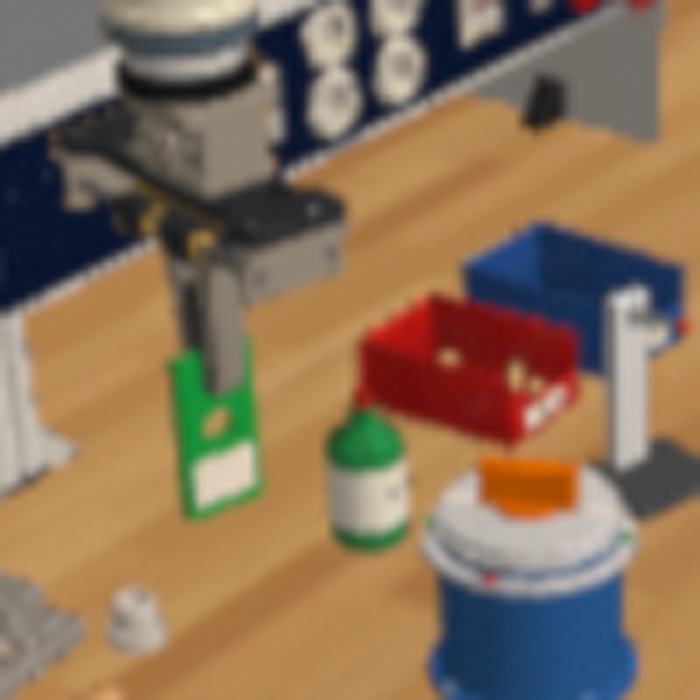

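```bash
python3 - <<'E'
from h import *
p=np.array([.6546,.271,.2881-.0234]); a=np.radians(-13.4)
print("hole pred",((proj("side",p)-[239.5,109.5])*7).round(1), "near face",((proj("side",p-.004*np.array([np.cos(a),np.sin(a),0]))-[239.5,109.5])*7).round(1),"+5mm y",((proj("side",p+.005*np.array([-np.sin(a),np.cos(a),0]))-[239.5,109.5])*7).round(1))
E
```

```text
hole pred [218.1 428.9] near face [222.2 431.4] +5mm y [210.7 431.8]
```

Call:
apply_moves(
  series=[
    [[0.5,0,0.06],[0,0.09,0]],
    [[0.95,0,0.12],[0,0,0]],
    [[0.95,0,0.12],[0,0,0]],
    [[0.95,0,0.12],[0,0,0]],
    [[0.95,0,0.12],[0,0,0]],
    [[0.95,0,0.12],[0,0,0]],
    [[0.95,0,0.12],[0,0,0]],
    [[0.95,0,0.12],[0,0,0]],
    [[0.95,0,0.12],[0,0,0]],
    [[0.95,0,0.12],[0,0,0]],
    [[0.95,0,0.12],[0,0,0]],
    [[0.95,0,0.12],[0,0,0]],
  ],
)

```text
time_s: 44.5
ee_pos: [0.6137, -0.0597, 0.2855]
tcp_rot: [-1.086, 1.39, -1.386]
force: [-0.4, 1.4, -0.4]
width: 0.0077
```

Call:
apply_moves(
  series=[
    [[0.95,0,0.12],[0,0,0]],
    [[0.95,0,0.12],[0,0,0]],
    [[0.95,0,0.12],[0,0,0]],
    [[0.5,0,0.1],[0,0,0]],
    [[0,0.5,0],[0,0,0]],
    [[0,0.7,0],[0,0,0]],
    [[0,0.7,0],[0,0,0]],
    [[0,0.7,0],[0,0,0]],
    [[0,0.7,0],[0,0,0]],
    [[0,0.3,0],[0,0,0]],
    [[0,0,0],[0,0,0]],
    [[0,0,0],[0,0,0]],
  ],
)

```text
time_s: 45.7
ee_pos: [0.6047, -0.1582, 0.1796]
tcp_rot: [-1.084, 1.387, -1.387]
force: [0.5, 0.3, -0.1]
width: 0.0077
```

```bash
python3 - <<'E'
from h import *
ball=np.array([.636,-.182,.142]); a=np.radians(-14); ex=np.array([np.cos(a),np.sin(a),0])
pre=ball-ex*.035; pre[2]=.166; print(pre); need(pre,-14)
s=shot("side","side19"); t=shot("top","top19"); crop(s,310,120,370,190,10,"side19c"); crop(t,350,130,430,220,7,"top19c")
E
```

```text
[ 0.60203965 -0.17353273  0.166     ]
t 45.7 p [ 0.6047 -0.1582  0.1796] yawz -13.99 y [ 0.  0. -1.] F [ 0.53  0.26 -0.15] T [-0.04  0.08  0.03] w 0.0077 q [-0.26  0.39  1.67  0.    1.09 -0.01]
turn units [ 0.  0. -0.] then shift units [0.52 0.45 0.04] rows 0.0 0.5
```

View pics/side19c.png

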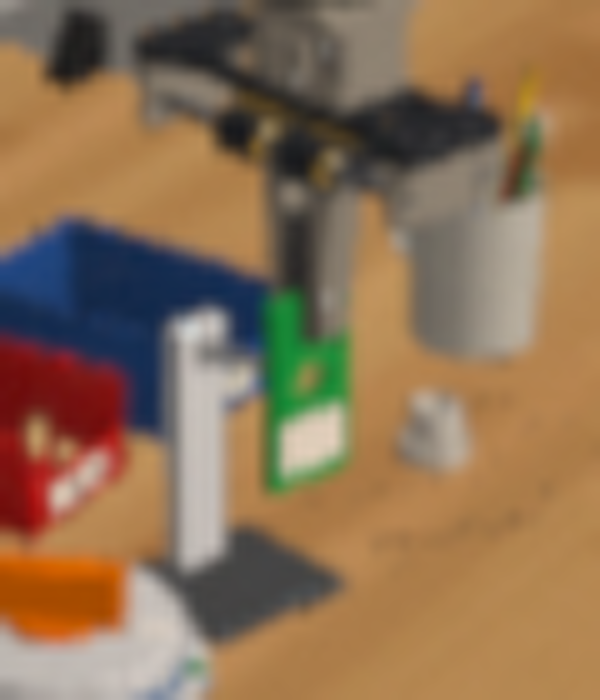

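View pics/top19c.png

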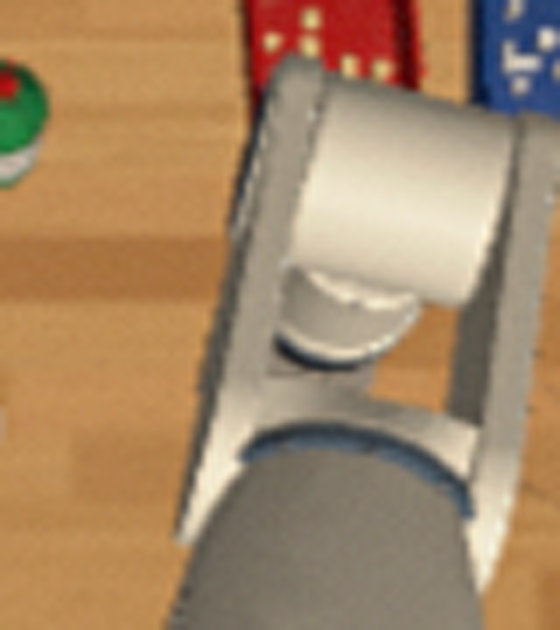

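```bash
python3 - <<'E'
from h import *
def greenbox(name,box):
    im=np.load(f"pics/{name}.npy"); x0,y0,x1,y1=box
    h=cv2.cvtColor(im[y0:y1,x0:x1],cv2.COLOR_RGB2HSV); m=cv2.inRange(h,np.array((45,120,60)),np.array((85,255,255)))
    cs,hi=cv2.findContours(m,cv2.RETR_CCOMP,cv2.CHAIN_APPROX_NONE); 
    for c,hh in zip(cs,hi[0]):
        M=cv2.moments(c)
        if hh[3]>=0 and len(c)>5: print(name,"hole contour",len(c),cv2.boundingRect(c),np.mean(c[:,0],0)+[x0,y0])
greenbox("side18",(255,150,285,190)); greenbox("side19",(330,140,350,175))
for nm,p,yaw in (("side18",(.6546,.271,.2881),-13.4),("side19",(.6047,-.1582,.1796),-14)):
    a=np.radians(yaw); ex=np.array([np.cos(a),np.sin(a),0]); ey=np.array([-np.sin(a),np.cos(a),0]); c=np.array(p)-[0,0,.0234]
    # visible hole = near rim ∩ far rim, so about plate centre
    print(nm,"hole",proj("side",c).round(2),"+y3",proj("side",c+.003*ey).round(2),"+z3",proj("side",c+[0,0,.003]).round(2))
    hw=.025
    print(" corners low near", proj("side",c-.004*ex-.025*ey-[0,0,.054]).round(2),proj("side",c-.004*ex+.025*ey-[0,0,.054]).round(2))
im=np.load("pics/side15.npy").astype(int)[150:162,330:345]; w=np.clip(im[...,0]-1.8*im[...,1],0,None); yy,xx=np.mgrid[150:162,330:345]; print("ball px",(w*xx).sum()/w.sum(),(w*yy).sum()/w.sum(), "pred",proj("side",(.636,-.182,.142)))
s=np.load("pics/side19.npy"); crop(s,330,140,352,172,22,"z19"); s=np.load("pics/side18.npy"); crop(s,260,152,282,190,20,"z18")
E
```

```text
side18 hole contour 12 (13, 17, 6, 6) [270.5        169.91666667]
side19 hole contour 8 (9, 16, 4, 4) [340.5 157.5]
side18 hole [270.66 170.77] +y3 [270.02 171.02] +z3 [270.59 170.09]
 corners low near [277.5 180.9] [267.2  185.21]
side19 hole [340.15 157.82] +y3 [339.69 158.01] +z3 [340.16 157.26]
 corners low near [344.28 166.44] [336.81 169.7 ]
ball px 337.0 156.0506329113924 pred [337.3537008  157.03033055]
```

View pics/z19.png

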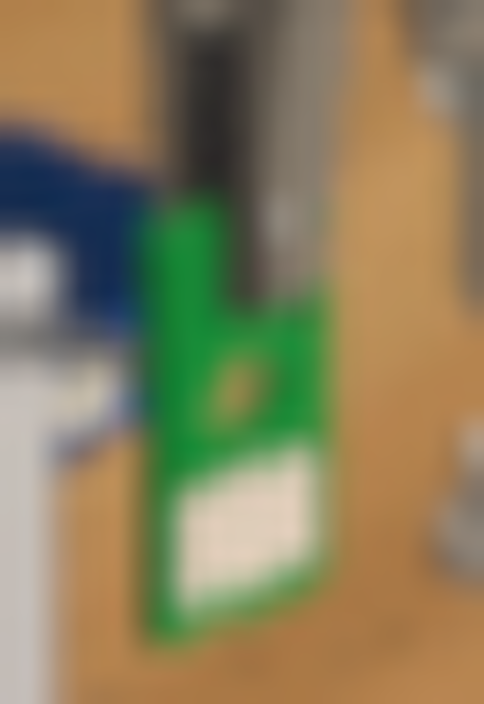

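View pics/z18.png

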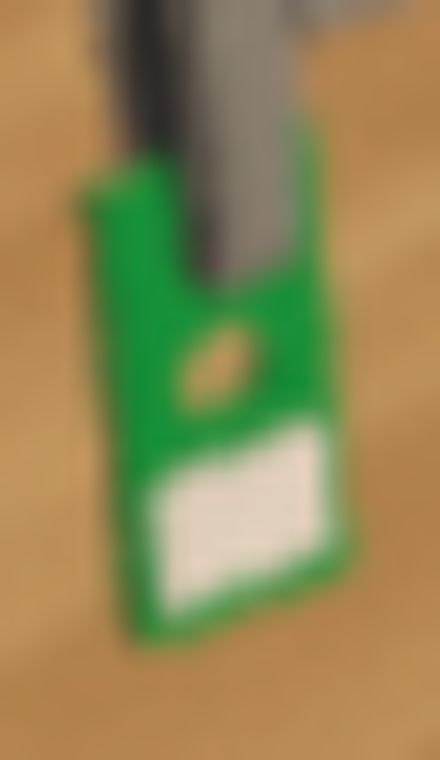

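Call:
apply_moves(
  series=[
    [[0.25,0.2,0.02],[0,0,0]],
    [[0.24,0.2,0.02],[0,0,0]],
    [[0,0,0],[0,0,0]],
    [[0,0,0],[0,0,0]],
  ],
)

```text
time_s: 46.2
ee_pos: [0.6018, -0.1736, 0.1672]
tcp_rot: [-1.083, 1.388, -1.387]
force: [0.0, -0.2, -1.0]
width: 0.0077
```

```bash
cat >> h.py <<'E'
def stand():
    ball=np.array([.636,-.182,.142]); a=np.radians(-14); ex=np.array([np.cos(a),np.sin(a),0]); ey=np.array([-np.sin(a),np.cos(a),0])
    h=get_state()['ee_pos']-[0,0,.0234]-ball; print("hole rel ball: x %.4f y %.4f z %.4f"%(h@ex,h@ey,h[2])); st()
E
python3 - <<'E'
from h import *
stand(); s=shot("side","side20"); crop(s,325,135,355,175,15,"z20")
E
```

```text
hole rel ball: x -0.0352 y -0.0001 z 0.0018
t 46.2 p [ 0.6018 -0.1736  0.1672] yawz -14.06 y [-0.  0. -1.] F [ 0.03 -0.2  -1.03] T [-0.07  0.05  0.03] w 0.0077 q [-0.28  0.4   1.67  0.    1.07 -0.04]
```

View pics/z20.png

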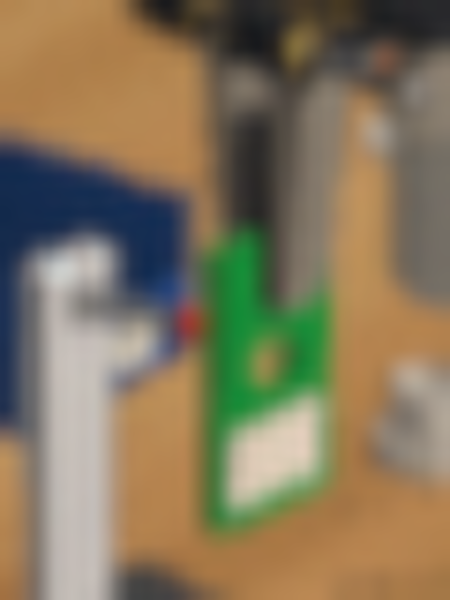

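```bash
python3 - <<'E'
from h import *
a=np.radians(-14); ex=np.array([np.cos(a),np.sin(a),0]); ey=np.array([-np.sin(a),np.cos(a),0])
h=get_state()['ee_pos']-[0,0,.0234]; p0=proj("side",h)
print("pred hole",(p0-[324.5,134.5])*15,"d35",(proj("side",h+ex*.0352)-p0)*15,"dy5",(proj("side",h+ey*.005)-p0)*15,"dz5",(proj("side",h+[0,0,.005])-p0)*15)
im=np.load("pics/side20.npy").astype(int)[150:162,330:341]; w=np.clip(im[...,0]-1.8*im[...,1],0,None); yy,xx=np.mgrid[150:162,330:341]; print("ball px",(w*xx).sum()/w.sum(),(w*yy).sum()/w.sum())
x0,y0=338,153; im=np.load("pics/side20.npy").astype(int)[y0:164,x0:348]; w=np.clip(im[...,0]-60,0,None)*(im[...,1]<im[...,0]); w=w*(im[...,0]>im[...,1]*.9); yy,xx=np.mgrid[y0:164,x0:348]
print(im[...,0]); print(im[...,1])
E
```

```text
pred hole [266.75579512 368.25699596] d35 [-74.41225468 -35.81145255] dy5 [-11.24227111   4.73198251] dz5 [  0.24962972 -13.91359134]
ball px 337.0 156.02666666666667
[[ 79  43  24  26  43  80 119 129 125 167]
 [ 84  45  24  25  41  78 119 116 104 162]
 [106  50  23  24  39  66  92  79  74 156]
 [117  53  23  25  36  47  45  34  60 154]
 [103  49  25  36  74  77  47  26  60 152]
 [106  50  27  62 125 107  57  29  69 153]
 [119  53  31  74 144 109  47  29  76 155]
 [122  54  28  58 109  80  44  56  85 155]
 [122  55  25  29  51  66 101 142 129 159]
 [122  54  38  60 100 150 179 199 155 159]
 [120  59  94 148 178 206 218 215 153 153]]
[[101 112 133 137  93  76 109 122 128 139]
 [101 112 133 137  95  80 114 126 133 141]
 [ 95 111 133 137 113 101 125 135 140 141]
 [ 82 107 132 140 133 127 135 141 141 139]
 [ 87 109 132 141 140 131 128 137 141 137]
 [107 113 132 141 140 122 114 132 140 135]
 [115 113 132 140 139 122 119 134 139 134]
 [117 114 133 141 140 131 135 143 142 134]
 [118 118 135 140 142 144 157 167 155 137]
 [118 121 138 146 157 172 185 192 166 137]
 [116 124 151 171 184 197 203 199 164 132]]
```

Call:
apply_moves(
  series=[
    [[-0.03,-0.04,0.2],[0,0,0]],
    [[0,0,0.3],[0,0,0]],
    [[0,0,0.3],[0,0,0]],
    [[0,0,0.2],[0,0,0]],
    [[0,0,0.2],[0,0,0]],
    [[0,0,0],[0,0,0]],
  ],
)

```text
time_s: 46.85
ee_pos: [0.638, -0.1812, 0.1685]
tcp_rot: [-1.083, 1.387, -1.387]
force: [1.4, -0.5, -0.5]
width: 0.0076
```

```bash
python3 - <<'E'
from h import *
stand(); s=shot("side","side21"); crop(s,325,135,355,175,15,"z21")
E
```

```text
hole rel ball: x 0.0018 y 0.0013 z 0.0031
t 46.85 p [ 0.638  -0.1812  0.1685] yawz -14.01 y [ 0. -0. -1.] F [ 1.45 -0.48 -0.54] T [0.02 0.11 0.02] w 0.0076 q [-0.28  0.45  1.59  0.    1.1  -0.03]
```

View pics/z21.png

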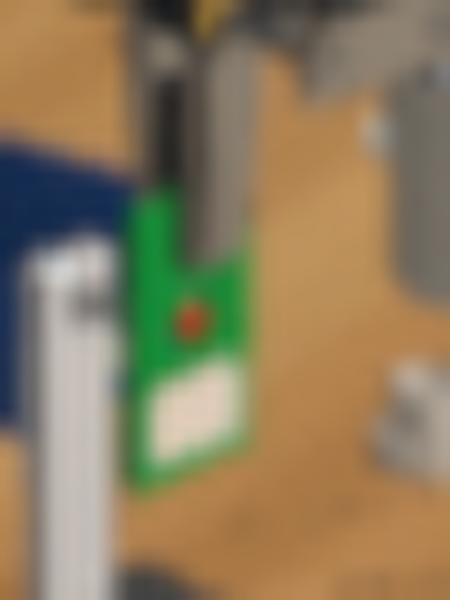

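Call:
apply_moves(
  series=[
    [[0,0.03,0.18],[0,0,0]],
    [[0,0.04,0.18],[0,0,0]],
    [[0,0.04,0.18],[0,0,0]],
    [[0,0.04,0.18],[0,0,0]],
    [[0,0.04,0.15],[0,0,0]],
    [[0,0,0],[0,0,0]],
  ],
)

```text
time_s: 47.5
ee_pos: [0.6631, -0.1875, 0.1626]
tcp_rot: [-1.083, 1.387, -1.387]
force: [-0.3, -1.1, -0.3]
width: 0.0076
```

```bash
python3 - <<'E'
from h import *
stand(); s=shot("side","side22"); crop(s,315,130,355,175,15,"z22")
E
```

```text
hole rel ball: x 0.0276 y 0.0012 z -0.0028
t 47.5 p [ 0.6631 -0.1875  0.1626] yawz -14.02 y [-0.  0. -1.] F [-0.26 -1.13 -0.31] T [-0.02  0.11  0.01] w 0.0076 q [-0.28  0.5   1.53  0.    1.11 -0.03]
```

View pics/z22.png

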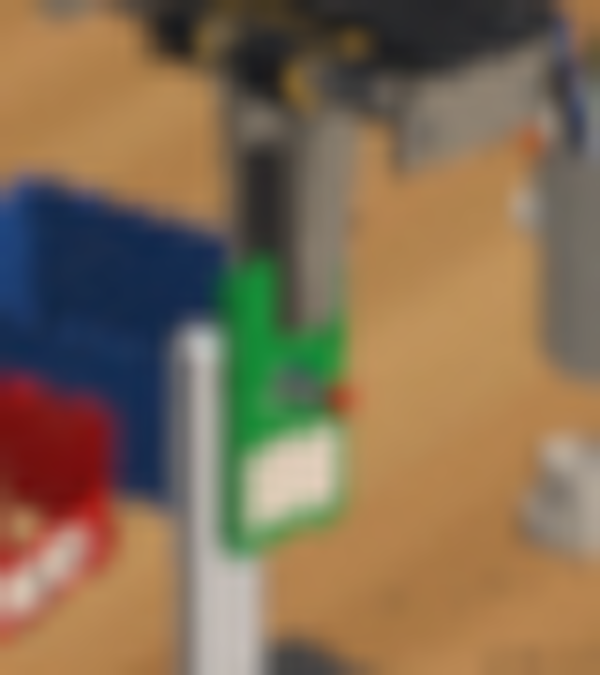

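Call:
apply_moves(
  series=[
    [[0,0.08,0],[0,0,0]],
    [[0,0.07,0],[0,0,0]],
    [[0,0.05,0],[0,0,0]],
    [[0,0,0],[0,0,0]],
  ],
)

```text
time_s: 47.95
ee_pos: [0.6623, -0.1873, 0.1566]
tcp_rot: [-1.084, 1.388, -1.387]
force: [0.1, -0.4, -0.6]
width: 0.0078
```

```bash
python3 - <<'E'
from h import *
stand()
E
```

```text
hole rel ball: x 0.0268 y 0.0012 z -0.0088
t 47.95 p [ 0.6623 -0.1873  0.1566] yawz -14.02 y [-0.  0. -1.] F [ 0.07 -0.38 -0.59] T [-0.11  0.06  0.06] w 0.0078 q [-0.28  0.5   1.54 -0.    1.1  -0.03]
```

Call:
apply_moves(
  series=[
    [[0,0.05,0],[0,0,0]],
    [[0,0.03,0],[0,0,0]],
    [[0,0,0],[0,0,0]],
  ],
)

```text
time_s: 48.25
ee_pos: [0.663, -0.1878, 0.1554]
tcp_rot: [-1.083, 1.386, -1.388]
force: [-1.2, -0.6, 4.9]
width: 0.0077
```

```bash
python3 - <<'E'
from h import *
stand(); s=shot("side","side23"); crop(s,315,130,355,175,15,"z23")
E
```

```text
hole rel ball: x 0.0276 y 0.0009 z -0.0100
t 48.25 p [ 0.663  -0.1878  0.1554] yawz -14.01 y [ 0.001 -0.001 -1.   ] F [-1.21 -0.58  4.92] T [-0.26  0.33 -0.05] w 0.0077 q [-0.28  0.5   1.54 -0.    1.1  -0.03]
```

View pics/z23.png

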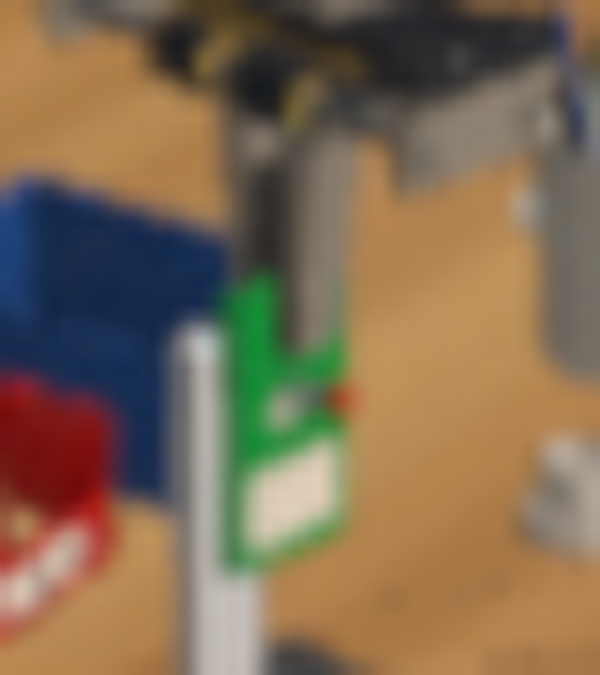

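Call:
apply_moves(
  series=[
    [[0,-0.02,0],[0,0,0]],
    [[0,0,0],[0,0,0]],
    [[0,0,0],[0,0,0]],
    [[0,0,0],[0,0,0]],
    [[0,0,0],[0,0,0]],
    [[0,0,0],[0,0,0]],
    [[0,0,0],[0,0,0]],
    [[0,0,0],[0,0,0]],
  ],
  hand=0.4,
)

```text
time_s: 49.1
ee_pos: [0.6626, -0.1874, 0.1551]
tcp_rot: [-1.083, 1.387, -1.387]
force: [-0.4, -0.0, -1.0]
width: 0.0547
```

```bash
python3 - <<'E'
from h import *
stand(); s=shot("side","side24"); crop(s,315,130,355,175,15,"z24")
E
```

```text
hole rel ball: x 0.0271 y 0.0012 z -0.0103
t 49.1 p [ 0.6626 -0.1874  0.1551] yawz -14.02 y [-0. -0. -1.] F [-0.41 -0.02 -1.04] T [-0.04  0.13  0.02] w 0.0547 q [-0.28  0.5   1.54 -0.    1.1  -0.03]
```

View pics/z24.png

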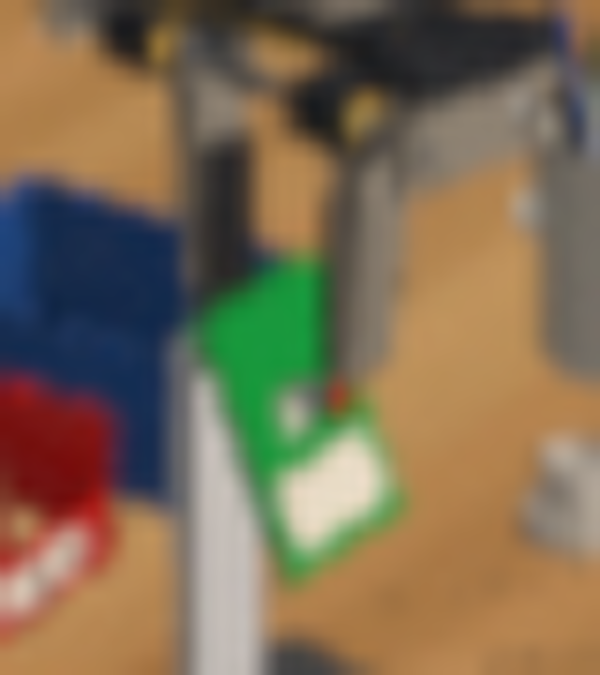

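Call:
apply_moves(
  series=[
    [[0,0,0],[0,0,0]],
    [[0,0,0],[0,0,0]],
    [[0,0,0],[0,0,0]],
    [[0,0,0],[0,0,0]],
    [[0,0,0],[0,0,0]],
    [[0,0,0],[0,0,0]],
    [[0,0,0],[0,0,0]],
    [[0,0,0],[0,0,0]],
  ],
)

```text
time_s: 49.95
ee_pos: [0.6626, -0.1874, 0.1552]
tcp_rot: [-1.083, 1.387, -1.387]
force: [-0.6, 0.3, 0.3]
width: 0.055
```

```bash
python3 - <<'E'
from h import *
stand(); s=shot("side","side25"); crop(s,315,130,355,175,15,"z25")
E
```

```text
hole rel ball: x 0.0271 y 0.0012 z -0.0102
t 49.95 p [ 0.6626 -0.1874  0.1552] yawz -14.01 y [ 0. -0. -1.] F [-0.57  0.3   0.34] T [-0.07  0.09  0.04] w 0.055 q [-0.28  0.5   1.54 -0.    1.1  -0.03]
```

View pics/z25.png

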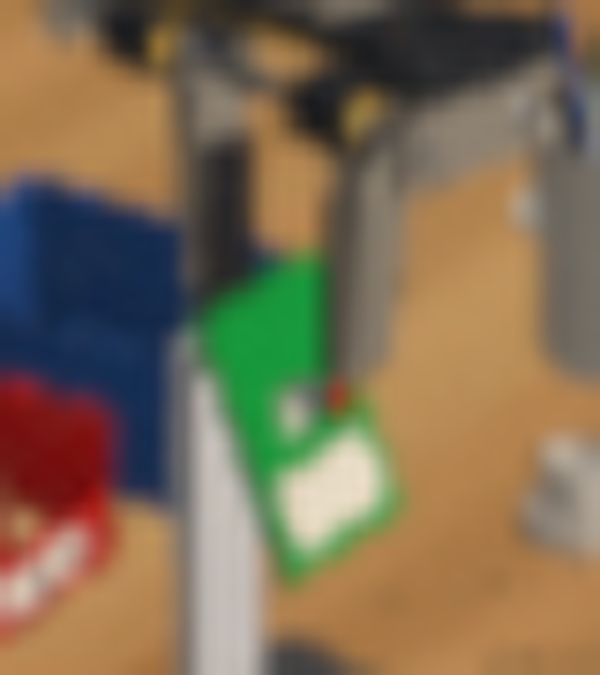

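Call:
apply_moves(
  series=[
    [[0,0,0],[0,0,0]],
    [[0,0,0],[0,0,0]],
    [[0,0,0],[0,0,0]],
    [[0,0,0],[0,0,0]],
    [[0,0,0],[0,0,0]],
    [[0,0,0],[0,0,0]],
    [[0,0,0],[0,0,0]],
    [[0,0,0],[0,0,0]],
  ],
  hand=0.75,
)

```text
time_s: 50.8
ee_pos: [0.6626, -0.1874, 0.1552]
tcp_rot: [-1.083, 1.387, -1.387]
force: [-0.0, 0.0, 0.0]
width: 0.023
```

```bash
python3 - <<'E'
from h import *
stand(); s=shot("side","side26"); crop(s,315,130,355,175,15,"z26")
E
```

```text
hole rel ball: x 0.0271 y 0.0012 z -0.0102
t 50.8 p [ 0.6626 -0.1874  0.1552] yawz -14.01 y [ 0. -0. -1.] F [-0.03  0.    0.01] T [-0.01  0.03  0.02] w 0.023 q [-0.28  0.5   1.54 -0.    1.1  -0.03]
```

View pics/z26.png

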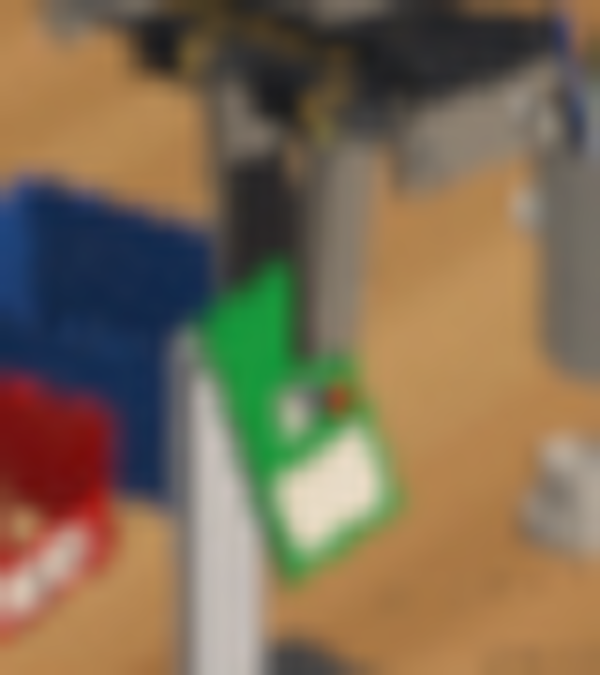

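```bash
cat > tilt.py <<'E'
from h import *
def tilt(c,org,s):
    p=camera_params("side"); f=K(p); Km=np.array([[f,0,p['cx']],[0,f,p['cy']],[0,0,1]])
    img=np.array([[(x+.5)/s-.5+org[0],(y+.5)/s-.5+org[1]] for x,y in c],float)
    # near face (tag -x face): TL is +y side, seen from -x
    obj=np.array([[-.004,.025,.1],[-.004,-.025,.1],[-.004,-.025,0],[-.004,.025,0]])
    E=p['extrinsics']; Rcw=np.diag([1,-1,-1])@E[:3,:3].T
    o=obj-[0,0,.054]
    from scipy.optimize import least_squares
    ball=np.array([.636,-.182,.142]);a=np.radians(-14)
    def res(v):
        Rm=R.from_euler('ZYX',[v[0],v[1],v[2]]); P=Rm.apply(o)+v[3:6]
        return np.concatenate([np.ravel([proj("side",q) for q in P]-img)/.3,(v[3:6]-x0[3:6])/.006,[(v[0]-a)/.15]])
    x0=np.array([a,.2,0,*(ball+.025*np.array([np.cos(a),np.sin(a),0])+[0,0,-.0115])])
    r=least_squares(res,x0); v=r.x; zt=R.from_euler('ZYX',v[:3]).apply([0,0,1])
    print("yaw,pitch,roll deg",np.degrees(v[:3]).round(1),"tilt rad",np.arccos(zt[2]).round(3),"pos",v[3:].round(4),"resid px",(r.fun[:8]*.3).round(2))
if __name__=="__main__":
    tilt([(200,338),(322,255),(407,500),(288,582)],(315,130),15)
    tilt([(228,290),(340,240),(345,520),(235,572)],(315,130),15)
E
python3 tilt.py
```

```text
yaw,pitch,roll deg [-22.2   4.4 -17.7] tilt rad 0.318 pos [ 0.6596 -0.1896  0.1343] resid px [ 0.07 -0.07 -0.11  0.18 -0.13  0.08  0.15 -0.14]
yaw,pitch,roll deg [-12.7   2.7   0.3] tilt rad 0.047 pos [ 0.6648 -0.188   0.1387] resid px [ 0.   -0.03 -0.08  0.34 -0.01  0.05  0.14 -0.25]
```

Call:
apply_moves(
  series=[
    [[0,0,0],[0,0,0]],
    [[0,0,0],[0,0,0]],
    [[0,0,0],[0,0,0]],
    [[0,0,0],[0,0,0]],
    [[0,0,0],[0,0,0]],
    [[0,0,0],[0,0,0]],
    [[0,0,0],[0,0,0]],
  ],
  hand=1,
)

```text
time_s: 51.55
ee_pos: [0.6626, -0.1874, 0.1552]
tcp_rot: [-1.083, 1.387, -1.387]
force: [0.4, -0.0, 0.2]
width: 0.0076
```

```bash
python3 - <<'E'
from h import *
stand(); s=shot("side","side27"); crop(s,315,130,355,175,15,"z27")
E
```

```text
hole rel ball: x 0.0271 y 0.0012 z -0.0102
t 51.55 p [ 0.6626 -0.1874  0.1552] yawz -14.01 y [ 0. -0. -1.] F [ 0.35 -0.05  0.17] T [-0.11  0.01  0.02] w 0.0076 q [-0.28  0.5   1.54 -0.    1.1  -0.03]
```

View pics/z27.png

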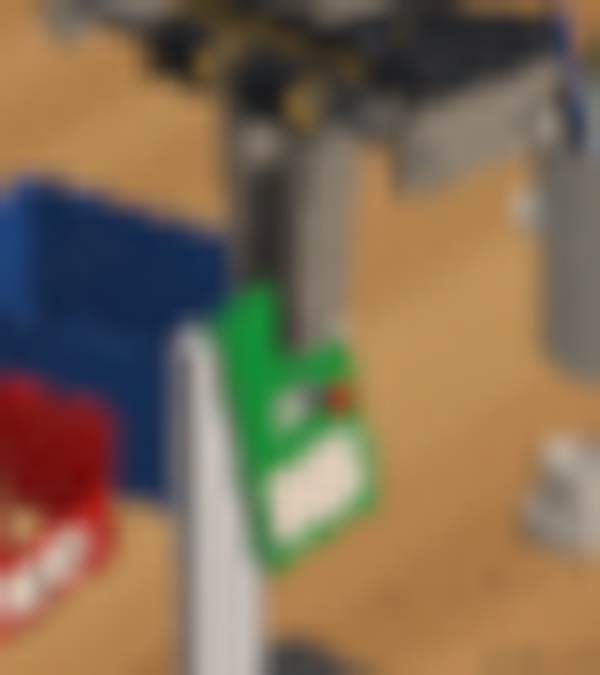

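```bash
python3 - <<'E'
from h import *
a=np.radians(-14); c=np.array([.663,-.1874,.1325])
o=np.array([[-.004,.025,.046],[-.004,-.025,-.054],[-.004,.025,-.054]])
for r in (0,-5,-8,-10,-12,-14,-16,-18):
    P=R.from_euler('ZYX',[a,0,np.radians(r)]).apply(o)+c
    q=np.array([proj("side",x) for x in P]); l=q[2]-q[0]; b=q[1]-q[2]
    print(r,"left edge",np.degrees(np.arctan2(l[0],l[1])).round(1),"bottom",np.degrees(np.arctan2(b[1],b[0])).round(1), ((q-[314.5,129.5])*15).round().tolist())
E
```

```text
0 left edge 0.1 bottom -23.2 [[235.0, 312.0], [345.0, 538.0], [235.0, 585.0]]
-5 left edge 4.3 bottom -28.1 [[226.0, 322.0], [355.0, 527.0], [246.0, 586.0]]
-8 left edge 7.0 bottom -30.9 [[221.0, 329.0], [361.0, 521.0], [252.0, 585.0]]
-10 left edge 8.9 bottom -32.7 [[217.0, 333.0], [365.0, 516.0], [257.0, 585.0]]
-12 left edge 10.8 bottom -34.4 [[214.0, 338.0], [368.0, 511.0], [261.0, 584.0]]
-14 left edge 12.8 bottom -36.1 [[211.0, 342.0], [372.0, 506.0], [266.0, 584.0]]
-16 left edge 14.8 bottom -37.7 [[208.0, 347.0], [375.0, 501.0], [270.0, 583.0]]
-18 left edge 16.9 bottom -39.3 [[205.0, 352.0], [379.0, 496.0], [275.0, 581.0]]
```

Call:
apply_moves(
  series=[
    [[0.055,0,0],[0,0,0.58]],
    [[0.055,0,0],[0,0,0.58]],
    [[0.055,0.01,0],[0,0,0.58]],
    [[0,0,0],[0,0,0]],
    [[0,0,0],[0,0,0]],
  ],
)

```text
time_s: 52.1
ee_pos: [0.6615, -0.1931, 0.1548]
tcp_rot: [-0.911, 1.455, -1.238]
force: [0.1, -1.7, 1.7]
width: 0.0077
```

```bash
python3 - <<'E'
from h import *
stand(); s=shot("side","side28"); crop(s,315,130,355,175,15,"z28")
E
```

```text
hole rel ball: x 0.0275 y -0.0046 z -0.0106
t 52.1 p [ 0.6615 -0.1931  0.1548] yawz -14.08 y [ 0.051  0.199 -0.979] F [ 0.06 -1.67  1.71] T [-0.39  0.03 -0.05] w 0.0077 q [-0.39  0.52  1.53  0.23  1.13 -0.25]
```

View pics/z28.png

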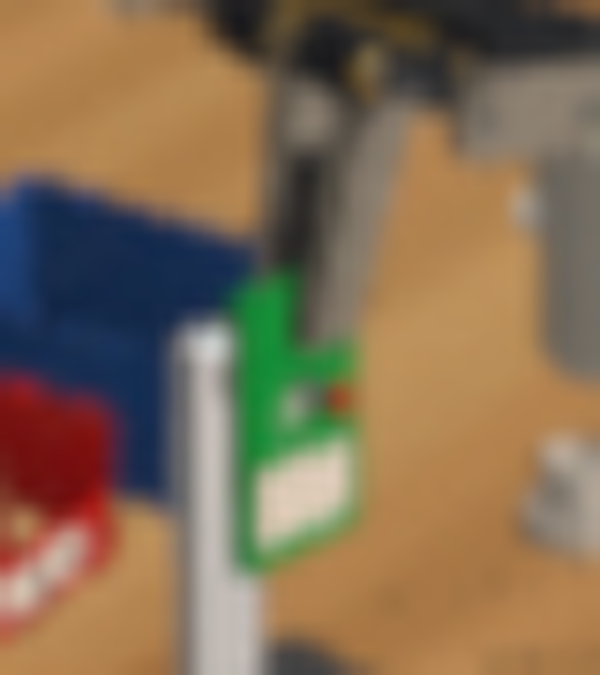

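Call:
apply_moves(
  series=[
    [[0.065,-0.013,0],[0,0,0]],
    [[0,0,0],[0,0,0]],
    [[0,0,0],[0,0,0]],
  ],
)

```text
time_s: 52.45
ee_pos: [0.6612, -0.1935, 0.1548]
tcp_rot: [-0.911, 1.455, -1.235]
force: [0.9, -0.1, 4.3]
width: 0.0079
```

```bash
python3 - <<'E'
from h import *
stand();stand()
E
```

```text
hole rel ball: x 0.0272 y -0.0050 z -0.0106
t 52.45 p [ 0.6612 -0.1935  0.1548] yawz -13.97 y [ 0.05   0.201 -0.978] F [ 0.91 -0.14  4.32] T [ 0.12 -0.15 -0.06] w 0.0079 q [-0.39  0.52  1.53  0.23  1.13 -0.25]
hole rel ball: x 0.0272 y -0.0050 z -0.0106
t 52.45 p [ 0.6612 -0.1935  0.1548] yawz -13.97 y [ 0.05   0.201 -0.978] F [ 0.91 -0.14  4.32] T [ 0.12 -0.15 -0.06] w 0.0079 q [-0.39  0.52  1.53  0.23  1.13 -0.25]
```

Call:
apply_moves(
  series=[
    [[0,-0.01,0],[0,0,0]],
    [[0,0,0],[0,0,0]],
    [[0,0,0],[0,0,0]],
    [[0,0,0],[0,0,0]],
    [[0,0,0],[0,0,0]],
    [[0,0,0],[0,0,0]],
    [[0,0,0],[0,0,0]],
  ],
  hand=0.7,
)

```text
time_s: 53.15
ee_pos: [0.6609, -0.1941, 0.1548]
tcp_rot: [-0.91, 1.456, -1.236]
force: [0.7, -0.7, -0.1]
width: 0.0276
```

```bash
python3 - <<'E'
from h import *
stand(); s=shot("side","side29"); crop(s,315,130,355,175,15,"z29")
E
```

```text
hole rel ball: x 0.0271 y -0.0057 z -0.0106
t 53.15 p [ 0.6609 -0.1941  0.1548] yawz -14.02 y [ 0.05   0.201 -0.978] F [ 0.75 -0.69 -0.09] T [-0.17  0.11  0.01] w 0.0276 q [-0.4   0.52  1.53  0.23  1.13 -0.25]
```

View pics/z29.png

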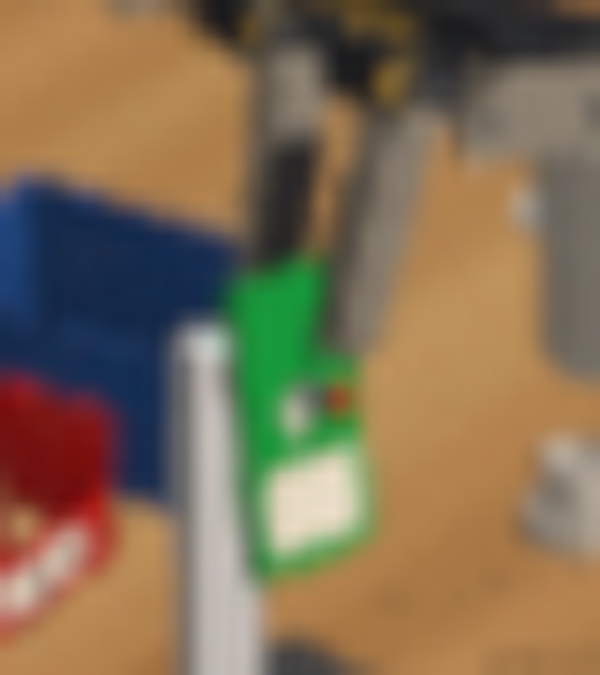

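Call:
apply_moves(
  series=[
    [[0,0,0],[0,0,0]],
    [[0,0,0],[0,0,0]],
    [[0,0,0],[0,0,0]],
    [[0,0,0],[0,0,0]],
    [[0,0,0],[0,0,0]],
    [[0,0,0],[0,0,0]],
  ],
  hand=0.4,
)

```text
time_s: 53.8
ee_pos: [0.6609, -0.1941, 0.1548]
tcp_rot: [-0.91, 1.456, -1.236]
force: [0.1, -0.1, -0.0]
width: 0.0548
```

Call:
apply_moves(
  series=[
    [[0,-0.3,0],[0,0,0]],
    [[0,-0.5,0],[0,0,0]],
    [[0,-0.7,0],[0,0,0]],
    [[0,-1,0],[0,0,0]],
    [[0,-1,0],[0,0,0]],
    [[0,-1,0],[0,0,0]],
    [[0,0,0],[0,0,0]],
  ],
)

```text
time_s: 54.5
ee_pos: [0.656, -0.2231, 0.2934]
tcp_rot: [-0.906, 1.448, -1.242]
force: [0.9, -0.6, 0.8]
width: 0.0553
```

```bash
python3 - <<'E'
from h import *
stand(); s=shot("side","side30"); crop(s,315,130,355,175,15,"z30")
E
```

```text
hole rel ball: x 0.0293 y -0.0350 z 0.1280
t 54.5 p [ 0.656  -0.2231  0.2934] yawz -14.06 y [ 0.058  0.197 -0.979] F [ 0.92 -0.63  0.81] T [-0.12  0.09  0.07] w 0.0553 q [-0.44  0.42  1.38  0.21  1.38 -0.23]
```

View pics/z30.png

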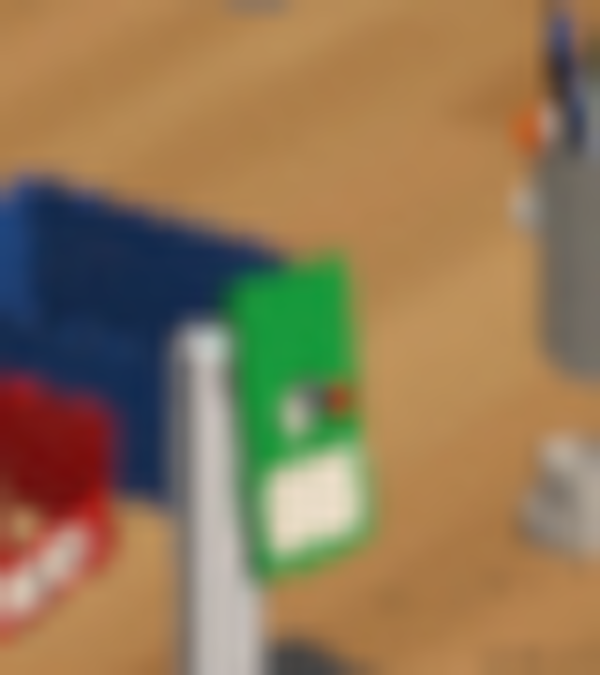

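Call:
apply_moves(
  series=[
    [[0,-0.5,0],[0,0,0]],
    [[0.5,0,-0.8],[0,0,0]],
    [[0.5,0,-0.8],[0,0,0]],
    [[0.5,0,-0.8],[0,0,0]],
    [[0.8,0,-0.6],[0,0,0]],
    [[0.8,0,-0.6],[0,0,0]],
    [[0.9,0,-0.4],[0,0,0]],
    [[0.9,0,-0.3],[0,0,0]],
    [[0.9,0,-0.2],[0,0,0]],
    [[0.9,0,-0.2],[0,0,0]],
    [[0,0,0],[0,0,0]],
    [[0,0,0],[0,0,0]],
  ],
)

```text
time_s: 55.75
ee_pos: [0.4686, -0.3808, 0.2597]
tcp_rot: [-0.909, 1.458, -1.235]
force: [-0.1, -0.1, -0.1]
width: 0.055
```

```bash
python3 - <<'E'
from h import *
from tilt import tilt
tilt([(238,290),(347,250),(372,535),(262,578)],(315,130),15)
st(); s=shot("side","side31"); t=shot("top","top31"); crop(t,230,130,500,260,3,"top31c"); crop(s,230,110,430,260,4,"side31c")
E
```

```text
yaw,pitch,roll deg [-12.9   9.1   1.9] tilt rad 0.163 pos [ 0.6602 -0.1913  0.1356] resid px [-0.07  0.01  0.07 -0.   -0.06  0.01  0.05  0.06]
t 55.75 p [ 0.4686 -0.3808  0.2597] yawz -14.08 y [ 0.05   0.202 -0.978] F [-0.11 -0.07 -0.06] T [-0.11  0.06 -0.06] w 0.055 q [-0.79  0.34  1.56  0.18  1.35 -0.6 ]
```

View pics/top31c.png

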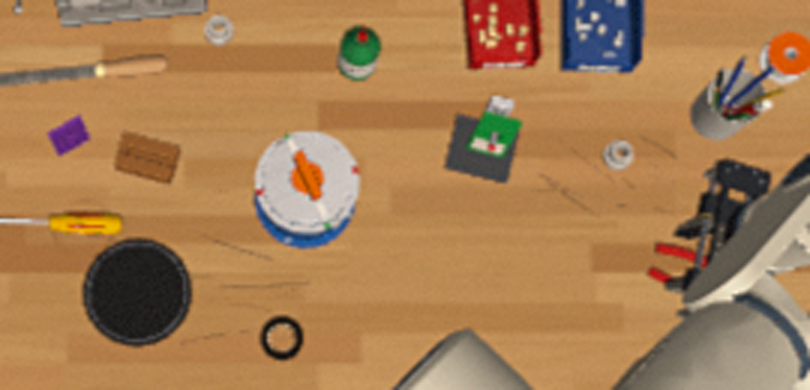

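View pics/side31c.png

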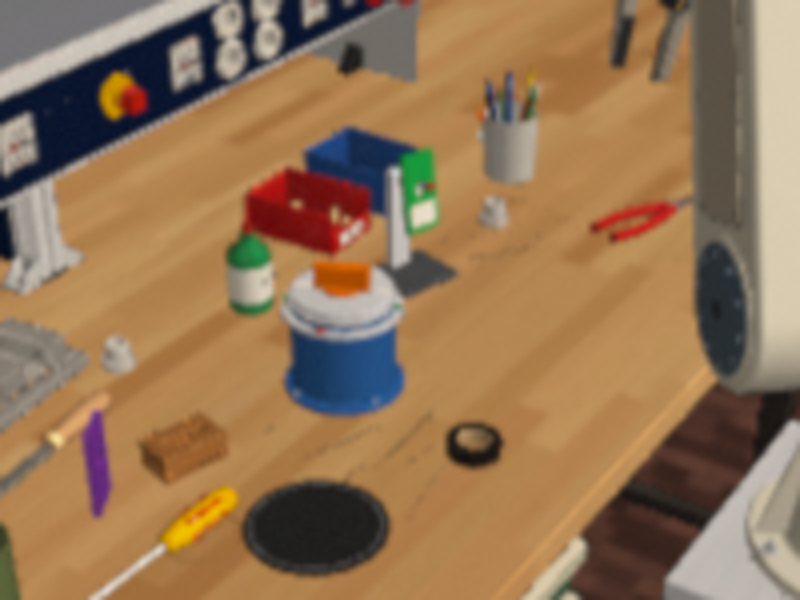

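```bash
python3 -c "
from h import *
print(job_done()); print(get_state()['time_s'])"
```

```text
the job is handed in; nothing more can be done
None
the job is handed in; nothing more can be done
```

The job is handed in at about 56 s of the 210 s allowed, and my last checks agree with the required end state.

- **Cap off:** I turned it about 80° anticlockwise, lifted it off and stood it released on the black rubber mat.
- **Bushes:** two were present, and I put both into the canister. Looking into the open canister I saw only one ring, so the second probably lies stacked under it. No brass bush shows on the bench in any later view.
- **Cap back on:** I refitted it at the red marks and turned it clockwise to the stop, where the torque rose to about 0.47 N m. The last pictures show the bar in line with the green marks and the disc seated.
- **Tag:** at the first release it hung rolled by about 18°, roughly 0.32 rad and close to the 0.35 limit. I regripped it, straightened it and released it again. It now hangs with the peg through its hole, tilted about 0.16 rad by my estimate.

The bystanders look undisturbed, except that the gripper hid part of the pliers in the last top view. The arm is clear of everything. The two cameras disagreed by several millimetres in y, so I relied on the top view plus a direct side-view comparison of the tag's hole with the ball. `job_done` reported no verdict.

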